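# Reload four reagent containers into the feed rack in reverse order

### The job

Four containers stand in a row in the open tray with the four black pads. Move them all to the rack with the four divided compartments, in the reverse order: the one nearest the tray's steel post goes into the compartment farthest from the rack's steel post, the next one into the compartment before it, and so on, until the one farthest from the tray's post stands nearest the rack's post. Set each down upright, one to a compartment, and never knock one over.

Things in the scene. Friction and masses are not known exactly. Their poses are not given: they have to be found in the camera images.
- tall_vial_center (a point): Taller white vial with a blue-green screw cap: body 24 mm across up to 62 mm, cap 26 mm, 78 mm high overall. It stands upright on its pad at the start, its underside 12 mm above the worktop. This point: on its axis, half-way up (39 mm above its underside), z up along its axis.
- short_vial_center (a point): Shorter white vial with a black screw cap: body 24 mm across up to 54 mm, cap 26 mm, 70 mm high overall. It stands upright on its pad at the start, its underside 12 mm above the worktop. This point: on its axis, half-way up (35 mm above its underside), z up along its axis.
- amber_bottle_center (a point): Small amber dropper bottle with a black pointed cap: body 26 mm across up to 55 mm, 73 mm high overall. It stands upright on its pad at the start, its underside 12 mm above the worktop. This point: on its axis, half-way up (36.5 mm above its underside), z up along its axis.
- white_bottle_center (a point): Larger white dropper bottle with a white pointed cap: body 36 mm across up to 74 mm, 97 mm high overall. It stands upright on its pad at the start, its underside 12 mm above the worktop. This point: on its axis, half-way up (48.5 mm above its underside), z up along its axis.
- pad_round: Fixed round (48 mm across) pad of black rubber, 6 mm thick, on the floor of the tray; the tall vial stands on it at the start. It stays in the tray and so goes on showing where that container stood. Origin: centre of its underside.
- pad_square: Fixed square (42 mm) pad of black rubber, 6 mm thick, on the floor of the tray; the short vial stands on it at the start. It stays in the tray and so goes on showing where that container stood. Origin: centre of its underside.
- pad_hex: Fixed six-sided (50 mm over the corners) pad of black rubber, 6 mm thick, on the floor of the tray; the amber bottle stands on it at the start. It stays in the tray and so goes on showing where that container stood. Origin: centre of its underside.
- pad_cross: Fixed cross-shaped (48 mm, arms 22 mm wide) pad of black rubber, 6 mm thick, on the floor of the tray; the white bottle stands on it at the start. It stays in the tray and so goes on showing where that container stood. Origin: centre of its underside.
- tray: Tray, full at the start: grey, 60 x 330 mm, low rim (top 20 mm above the worktop), no dividers, four black pads; the containers stand on them in any order, within 5 mm of the places' centres. Fixed. Origin: middle of the row, on the worktop; y along the row towards the post, x across, z up. Places at y = -111, -37, 37, 111 mm; steel post (18 mm thick, 55 mm high) at y = 168 mm.
- rack: Rack, empty at the start: grey, 60 x 330 mm, four compartments 70 mm along and 52 mm across the row inside, floor 6 mm and wall tops 20 mm above the worktop. Machines up to 0.47 m high stand beyond rack and tray, from x = 0.54 m of the robot on. Fixed. Origin: middle of the row, on the worktop; y along the row towards the post, x across, z up. Places at y = -111, -37, 37, 111 mm; steel post (18 mm thick, 55 mm high) at y = 168 mm.
Things that resemble listed ones, but are neither listed nor needed, are in the scene too. Leave any purple or yellow look-alike of the part that bears short_vial_center alone.

How it is judged (in metres and radians):
At the end, for the whole second after the job is handed in: Each container stands upright (within 0.12 rad) and at rest on the floor of its own compartment of the rack (centre within 26 mm of the compartment's centre along the row and 17 mm across, height within 5 mm), in the reverse of the order in the tray, counted from the posts (x of tall_vial_center in the frame of rack between -0.017 and 0.017 m and z of tall_vial_center in the frame of rack between 0.04 and 0.05 m and angle between each of tall_vial_center, short_vial_center, amber_bottle_center, white_bottle_center's own z axis and vertical below 0.12 rad and linear speed of each of tall_vial, short_vial, amber_bottle, white_bottle below 0.02 m/s and ((y of pad_round in the frame of tray between -0.148 and -0.074 m and y of tall_vial_center in the frame of rack between 0.085 and 0.137 m) or (y of pad_round in the frame of tray between -0.074 and 0 m and y of tall_vial_center in the frame of rack between 0.011 and 0.063 m) or (y of pad_round in the frame of tray between 0 and 0.074 m and y of tall_vial_center in the frame of rack between -0.063 and -0.011 m) or (y of pad_round in the frame of tray between 0.074 and 0.148 m and y of tall_vial_center in the frame of rack between -0.137 and -0.085 m)) and x of short_vial_center in the frame of rack between -0.017 and 0.017 m and z of short_vial_center in the frame of rack between 0.036 and 0.046 m and ((y of pad_square in the frame of tray between -0.148 and -0.074 m and y of short_vial_center in the frame of rack between 0.085 and 0.137 m) or (y of pad_square in the frame of tray between -0.074 and 0 m and y of short_vial_center in the frame of rack between 0.011 and 0.063 m) or (y of pad_square in the frame of tray between 0 and 0.074 m and y of short_vial_center in the frame of rack between -0.063 and -0.011 m) or (y of pad_square in the frame of tray between 0.074 and 0.148 m and y of short_vial_center in the frame of rack between -0.137 and -0.085 m)) and x of amber_bottle_center in the frame of rack between -0.017 and 0.017 m and z of amber_bottle_center in the frame of rack between 0.0375 and 0.0475 m and ((y of pad_hex in the frame of tray between -0.148 and -0.074 m and y of amber_bottle_center in the frame of rack between 0.085 and 0.137 m) or (y of pad_hex in the frame of tray between -0.074 and 0 m and y of amber_bottle_center in the frame of rack between 0.011 and 0.063 m) or (y of pad_hex in the frame of tray between 0 and 0.074 m and y of amber_bottle_center in the frame of rack between -0.063 and -0.011 m) or (y of pad_hex in the frame of tray between 0.074 and 0.148 m and y of amber_bottle_center in the frame of rack between -0.137 and -0.085 m)) and x of white_bottle_center in the frame of rack between -0.017 and 0.017 m and z of white_bottle_center in the frame of rack between 0.0495 and 0.0595 m and ((y of pad_cross in the frame of tray between -0.148 and -0.074 m and y of white_bottle_center in the frame of rack between 0.085 and 0.137 m) or (y of pad_cross in the frame of tray between -0.074 and 0 m and y of white_bottle_center in the frame of rack between 0.011 and 0.063 m) or (y of pad_cross in the frame of tray between 0 and 0.074 m and y of white_bottle_center in the frame of rack between -0.063 and -0.011 m) or (y of pad_cross in the frame of tray between 0.074 and 0.148 m and y of white_bottle_center in the frame of rack between -0.137 and -0.085 m))); the robot touches nothing.
It fails at once if a container is knocked over or tipped (more than 0.7 rad) (angle between any of tall_vial_center, short_vial_center, amber_bottle_center, white_bottle_center's own z axis and vertical above 0.7 rad).
It also fails if it takes over 109 s, if anything falls off the work surface, if the arm or the gripper's body presses on something with over 40 N, if the wrist force passes 120 N, or if a joint passes its speed limit or range.

### The arm

A 7-joint arm with a two-finger parallel gripper is mounted at the origin on a cart in front of the work surface, level with it; the furniture and walls round the work are solid. World frame = base frame: x ahead of the robot, y to its left, z up, the work surface at z = 0. Lengths are in m, angles in degrees, forces in N, time in s.
With the tool pointing down it reaches from about 0.375 to 0.925 m from the base axis. Payload 3.1 kg.
Tool frame: the origin (TCP) lies between the finger pads; the fingertips stand 8 mm ahead of it and the grasp point (between the pads) lies 11 mm behind it (r.tcp_to_tips is the y of the fingertips in the tool frame, in m); y points along the fingers, z is the direction in which the jaws open and shut, and the axes are right-handed (so a half turn about y gives the same grasp; the last joint's range is limited). The gripper opens to 85 mm and grips with 20 to 120 N. Pads are 22 mm wide; open, the fingers measure 114 mm over their backs; the gripper's body (76 mm by 85 mm) begins 54 mm behind the grasp point. The pads swing forward as they close: fully open they stand 13 mm farther back than shut.
Start: joints at [59.083, 21.939, 2.515, 91.553, -1.026, 66.532, -2.859], TCP at [0.278, -0.588, 0.239] pointing down, gripper open.
Joint ranges: [-149.38, 149.38], [-23.57, 123.04], [-84.95, 90], [0, 143.3], [-89.99, 269.99], [3.08, 112.72], [-163.45, 163.45]. Speed limits (degrees/s): [159.86, 159.86, 180, 180, 180, 180, 180].

### API

Orientations are given as a 3x3 rotation matrix whose columns are the frame's x, y, z axes.
In Python, from bench import r, imaging gives the robot as it stands.
- The arm moves only by the tool drive_tool, never from a script. Its argument "plan" is a list of rows, each a list of 3 entries, a list of its own where there are three numbers: the shift along the tool's x, y, z normalised to -1 to 1, where 1 is 0.06 m, then the turn, a rotation vector about the tool's x, y, z normalised to -1 to 1, where 1 is 10 degrees, then the finger opening in mm, from 0 to 85.4. A call has exactly 8 rows; each row shifts and turns the pose as measured when the row begins, along the tool's axes as they then stand; what a row does not reach is not made up. A row lasts 1/8 s, in which the tool goes at most 62.5 mm and 10.7 degrees, less where a joint would pass 70% of its speed; a pose out of reach is approached as far as the arm can. A call with a number of a shift or a turn outside -1 to 1 is refused whole. A call with a gripper value outside its range is refused whole. The fingers move at their own pace and stop on an object; the grip force is fixed at half the most. Time passes only in rows, so rows that do not move let the fingers close, or fill a call up. It gives the time, the measured TCP pose, the force and the opening at its end, in the units of the state.
- r.state(): the state, without advancing time (a new reading comes with each control period).
- imaging.get_image(name): name is "side" or "top"; returns the picture (384x512x3 uint8, red, green, blue); there is no depth.
- imaging.camera_params(name): a dict with "mtx" (3x3 intrinsics, pixels), "pose" (4x4, takes a point from camera to world coordinates). Camera axes: x right, y down, z forward; pixel columns grow to the right and rows downward; lengths in m; the calibration is good to about 2 mm. A picture is of the moment at which its call begins. camera_params takes no time and is no camera call.
- r.sign_off(): hands the job in, once; it reports no verdict.
The state is a dict: "time": time; "qpos": joint angles; "dq": joint speeds; "tau": joint torques, N m; "ee_pos": TCP position; "ee_rot": TCP orientation; "ft_force": force on the tool from outside, world axes, zero at the start; "moment": the same for the moment, N m; "grip_width": opening from 0.0 (shut) to 1.0 (fully open).
Only numpy, scipy, OpenCV 4.12 (cv2) and the standard library are available. Lean on these libraries where they do the work, as an engineer would, in place of code of your own. Each camera call takes 0.05 s, during which the arm holds its last target.

## Working session

There is one attempt and no reset: what is moved stays moved. The work goes in short steps, Python scripts to look and compute and a tool call to move; the robot and the scene stay as the last step left them, time stands still between calls to the robot, and variables do not carry over. Pictures are saved under pics/ and viewed, and the job is handed in when it is done.

Besides the shell and the picture viewer there is one more tool, called after "Emit:" as name([rows], argument=value, ...), one row to a line, values as JSON. drive_tool: Moves the arm, as the interface text tells. Its arguments: {"type":"object","properties":{"plan":{"type":"array"}},"required":["plan"]}

```bash
mkdir -p pics; ls; python3 - <<'E'
from bench import r, imaging
import cv2,numpy as np
for n in("side","top"):
    im=imaging.get_image(n); cv2.imwrite(f"pics/{n}0.png",im[:,:,::-1])
    p=imaging.camera_params(n); print(n,np.round(p["mtx"],1).tolist(),np.round(p["pose"],3).tolist())
s=r.state(); print(s["time"],s["ee_pos"],s["ee_rot"],s["grip_width"],s["ft_force"],r.tcp_to_tips)
E
```

```text
pics
side [[418.7, 0.0, 260.4], [0.0, 418.7, 190.1], [0.0, 0.0, 1.0]] [[-0.937, -0.165, 0.308, 0.049], [-0.349, 0.403, -0.846, 1.272], [0.015, -0.9, -0.435, 0.692], [0.0, 0.0, 0.0, 1.0]]
top [[448.9, 0.0, 254.7], [0.0, 448.9, 197.0], [0.0, 0.0, 1.0]] [[-0.019, -0.983, 0.18, 0.243], [-1.0, 0.022, 0.016, 0.025], [-0.019, -0.18, -0.984, 1.546], [0.0, 0.0, 0.0, 1.0]]
0.1 [ 0.27755339 -0.58684963  0.23799736] [[-9.03966492e-01 -1.14650819e-03  4.27601762e-01]
 [-4.27603278e-01  2.10800855e-03 -9.03964044e-01]
 [ 1.35014011e-04 -9.99997121e-01 -2.39581975e-03]] 1.0001970468320718 [-0.49046829  1.00168699 -0.19032184] 0.008
```

View pics/side0.png

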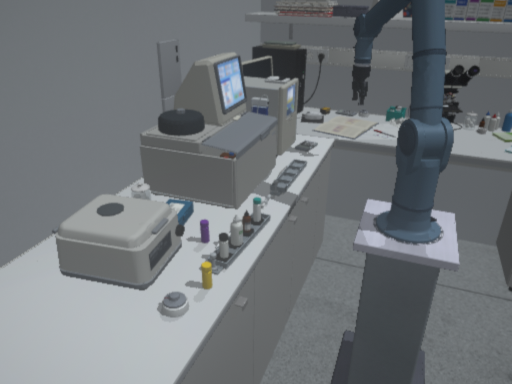

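View pics/top0.png

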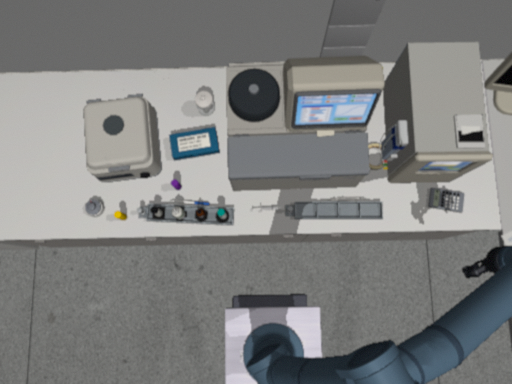

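```bash
python3 - <<'E'
import cv2,numpy as np
a=cv2.imread("pics/top0.png"); b=cv2.imread("pics/side0.png")
c1=cv2.resize(a[170:250,80:390],None,fx=2.55,fy=2.55,interpolation=cv2.INTER_CUBIC)
c2=cv2.resize(b[185:295,160:320],None,fx=3.4,fy=3.4,interpolation=cv2.INTER_CUBIC)
im=np.zeros((600,792,3),np.uint8)
im[:c1.shape[0],:c1.shape[1]]=c1[:, :792]
im[205:205+c2.shape[0],:c2.shape[1]]=c2
cv2.imwrite("pics/crop0.png",im)
E
```

```text
(no output)
```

View pics/crop0.png

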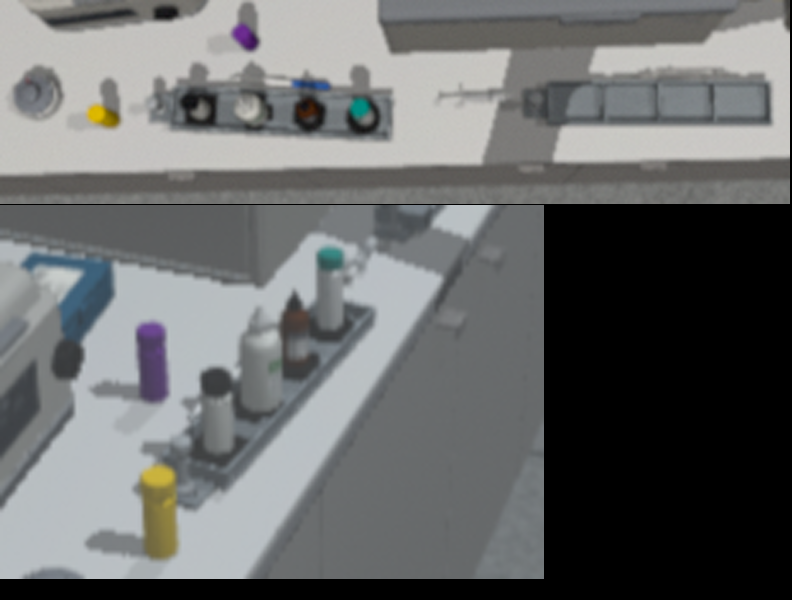

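```bash
cat > h.py <<'E'
import numpy as np,cv2
from bench import r, imaging
def ray(n,uv):
    p=imaging.camera_params(n);K=p["mtx"];P=p["pose"]
    d=P[:3,:3]@np.linalg.solve(K,[uv[0],uv[1],1.0]); return P[:3,3],d
def plane(n,uv,z):
    o,d=ray(n,uv); return o+d*(z-o[2])/d[2]
def proj(n,X):
    p=imaging.camera_params(n);q=np.linalg.inv(p["pose"])@np.r_[X,1];q=p["mtx"]@q[:3];return q[:2]/q[2]
def tri(u1,u2):
    o1,d1=ray("top",u1);o2,d2=ray("side",u2);d1/=np.linalg.norm(d1);d2/=np.linalg.norm(d2)
    A=np.c_[d1,-d2];t=np.linalg.lstsq(A,o2-o1,rcond=None)[0];a=o1+t[0]*d1;b=o2+t[1]*d2
    return (a+b)/2,np.linalg.norm(a-b)
E
python3 - <<'E'
from h import *
a=cv2.imread("pics/top0.png"); b=cv2.imread("pics/side0.png")
def big(im,x0,x1,y0,y1,f):
    c=cv2.resize(im[y0:y1,x0:x1],None,fx=f,fy=f,interpolation=cv2.INTER_NEAREST)
    for x in range(x0,x1,10):
        cv2.line(c,((x-x0)*f,0),((x-x0)*f,6),(0,0,255),1);cv2.putText(c,str(x),((x-x0)*f,14),0,.33,(0,0,255))
    for y in range(y0,y1,10):
        cv2.line(c,(0,(y-y0)*f),(6,(y-y0)*f),(0,0,255),1);cv2.putText(c,str(y),(8,(y-y0)*f+4),0,.33,(0,0,255))
    return c
c1=big(a,134,244,194,230,7);c2=big(a,280,390,194,230,7)
cv2.imwrite("pics/z1.png",np.vstack([c1,c2]))
cv2.imwrite("pics/z2.png",big(b,195,280,190,268,7))
E
```

```text
(no output)
```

View pics/z1.png

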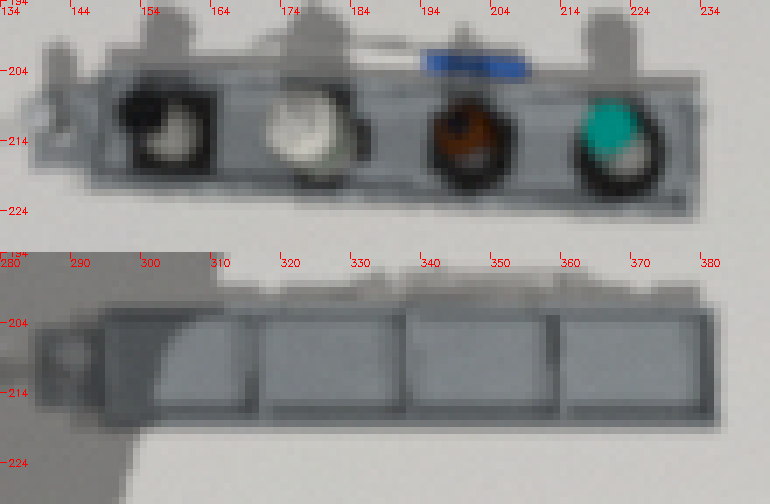

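View pics/z2.png

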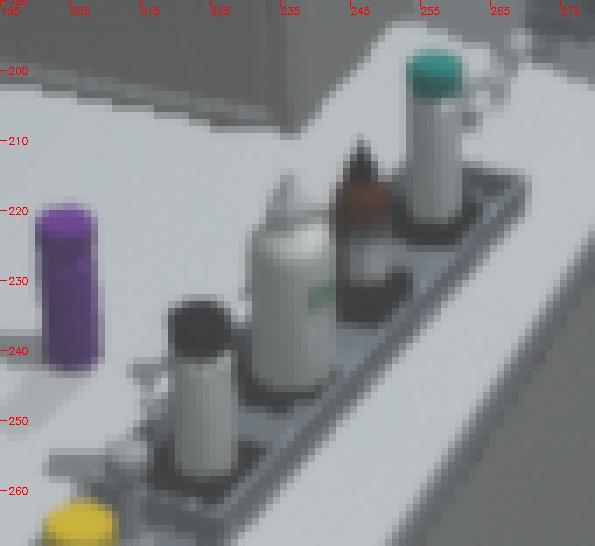

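```bash
python3 - <<'E'
from h import *
np.set_printoptions(precision=4,suppress=True)
for n,t,s,z in [("short",(153.7,209.4),(223.3,236.2),.075),("tall",(220.7,211.5),(256.7,200),.083),("ambertip",(199.4,210.6),(246,209.5),.085)]:
    X,e=tri(t,s);print(n,X,e,"top@z",plane("top",t,z),"side@z",plane("side",s,z))
print("white tip side",plane("side",(236,215.5),.108),"body-centre side @.045", plane("side",(237,233),.053),"top blob@.1",plane("top",(176.7,211.5),.09))
for n,p in dict(rl=(294.2,210),rr=(381.6,210),rt=(338,201.5),rb=(338,218.6),rbr=(381.6,218.6),rbl=(294.2,218.6),rtl=(294.2,201.5)).items(): print(n,plane("top",p,.02))
print("rackpost",plane("top",(290,210),.055))
for n,p in dict(tl=(146,210),tr=(233,215),t_tr=(233,204.5),t_br=(232.2,224),t_tl=(148,203.8),t_bl=(146.5,220.5)).items(): print(n,plane("top",p,.02))
print("traypost",plane("top",(141.7,209),.055))
E
```

```text
short [0.4782 0.385  0.0757] 0.00022546152117863827 top@z [0.4785 0.3852 0.075 ] side@z [0.4786 0.3841 0.075 ]
tall [0.4653 0.1611 0.0836] 0.00014322337888962155 top@z [0.4653 0.1612 0.083 ] side@z [0.4657 0.1601 0.083 ]
ambertip [0.4714 0.2321 0.0832] 0.0033262038877562615 top@z [0.4695 0.2313 0.085 ] side@z [0.4719 0.2351 0.085 ]
white tip side [0.4687 0.3182 0.108 ] body-centre side @.045 [0.4645 0.322  0.053 ] top blob@.1 [0.4674 0.3054 0.09  ]
rl [ 0.4745 -0.0856  0.02  ]
rr [ 0.468  -0.3838  0.02  ]
rt [ 0.5007 -0.2369  0.02  ]
rb [ 0.4416 -0.2338  0.02  ]
rbr [ 0.4384 -0.3818  0.02  ]
rbl [ 0.4448 -0.0846  0.02  ]
rtl [ 0.5041 -0.0866  0.02  ]
rackpost [ 0.4695 -0.069   0.055 ]
tl [0.4857 0.4254 0.02  ]
tr [0.4618 0.1248 0.02  ]
t_tr [0.4983 0.1244 0.02  ]
t_br [0.4307 0.1279 0.02  ]
t_tl [0.5073 0.419  0.02  ]
t_bl [0.4491 0.4227 0.02  ]
traypost [0.4839 0.4309 0.055 ]
```

```bash
python3 - <<'E'
from h import *
np.set_printoptions(precision=4,suppress=True)
for X in [(.4742,.310),(.4742,.313),(.472,.307),(.468,.313)]:
    print("white",X,[ (z,proj("top",(*X,z)),proj("side",(*X,z))) for z in (.012,.086,.109)])
for X in [(.4698,.235),(.4705,.233)]:
    print("amber",X,[ (z,proj("top",(*X,z)),proj("side",(*X,z))) for z in (.012,.067,.085)])
# pad centres in the side/top
for n,p in dict(sq=(157.8,213),cross=(180,212.5),hexa=(200.5,214),rnd=(222.3,215.3)).items(): print(n,plane("top",p,.012))
E
```

```text
white (0.4742, 0.31) [(0.012, array([179.6927, 212.9182]), array([235.7291, 242.2233])), (0.086, array([175.5752, 209.6694]), array([235.4666, 220.5268])), (0.109, array([174.2117, 208.5936]), array([235.3822, 213.5461]))]
white (0.4742, 0.313) [(0.012, array([178.8289, 212.9369]), array([235.3246, 242.7388])), (0.086, array([174.6691, 209.6891]), array([235.0508, 221.0104])), (0.109, array([173.2917, 208.6136]), array([234.9627, 214.0189]))]
white (0.472, 0.307) [(0.012, array([180.5497, 213.5285]), array([236.8133, 241.8602])), (0.086, array([176.473 , 210.3087]), array([236.5801, 220.1874])), (0.109, array([175.1231, 209.2425]), array([236.5051, 213.2146]))]
white (0.468, 0.313) [(0.012, array([178.8084, 214.7104]), array([237.2537, 243.166 ])), (0.086, array([174.6445, 211.5474]), array([237.031 , 221.4145])), (0.109, array([173.2656, 210.4999]), array([236.9594, 214.4152]))]
amber (0.4698, 0.235) [(0.012, array([201.3007, 213.709 ]), array([246.6378, 230.2624])), (0.067, array([199.0546, 211.3498]), array([246.6575, 214.8003])), (0.085, array([198.2839, 210.5403]), array([246.664 , 209.6137]))]
amber (0.4705, 0.233) [(0.012, array([201.8782, 213.4961]), array([246.6713, 229.9081])), (0.067, array([199.6531, 211.1294]), array([246.6915, 214.4625])), (0.085, array([198.8896, 210.3173]), array([246.6983, 209.2816]))]
sq [0.4756 0.3861 0.012 ]
cross [0.4756 0.3089 0.012 ]
hexa [0.4688 0.2378 0.012 ]
rnd [0.4627 0.1623 0.012 ]
```

```bash
cat >> h.py <<'E'
def rows(target,n,yaw=0.0,g=85,start=None):
    """even rows from the state to target (world) and jaw yaw (deg)"""
    s=r.state();p=np.array(s["ee_pos"]);R=np.array(s["ee_rot"])
    a=np.degrees(np.arctan2(R[1,2],R[0,2]));d=(np.array(target)-p)/n;t=(yaw-a)/n
    print("t",round(s["time"],2),"pos",np.round(p,4),"yaw",round(a,2),"tilt",np.round(R[:2,1],4),"ft",np.round(s["ft_force"],1),"w",round(85.4*s["grip_width"],1))
    for i in range(n):
        q=np.radians(a+i*t);c,sn=np.cos(q),np.sin(q)
        print([[round((d[0]*sn-d[1]*c)/.06,2),round(-d[2]/.06,2),round((d[0]*c+d[1]*sn)/.06,2)],[0,round(-t/10,2),0],g])
E
python3 - <<'E'
from h import *
for z in (.2,.3,.4): print(plane("top",(300,190),z),plane("top",(200,158),z))
rows((.385,-.16,.20),8)
E
```

```text
[ 0.50852903 -0.09235763  0.2       ] [0.61683227 0.21372201 0.2       ]
[ 0.48883129 -0.08364383  0.3       ] [0.58908691 0.19969216 0.3       ]
[ 0.46913355 -0.07493003  0.4       ] [0.56134156 0.18566232 0.4       ]
t 0.1 pos [ 0.2776 -0.5868  0.238 ] yaw -64.68 tilt [-0.0011  0.0021] ft [-0.5  1.  -0.2] w 85.4
[[np.float64(-0.58), np.float64(0.08), np.float64(-0.71)], [0, np.float64(-0.81), 0], 85]
[[np.float64(-0.68), np.float64(0.08), np.float64(-0.62)], [0, np.float64(-0.81), 0], 85]
[[np.float64(-0.76), np.float64(0.08), np.float64(-0.52)], [0, np.float64(-0.81), 0], 85]
[[np.float64(-0.82), np.float64(0.08), np.float64(-0.41)], [0, np.float64(-0.81), 0], 85]
[[np.float64(-0.87), np.float64(0.08), np.float64(-0.29)], [0, np.float64(-0.81), 0], 85]
[[np.float64(-0.9), np.float64(0.08), np.float64(-0.16)], [0, np.float64(-0.81), 0], 85]
[[np.float64(-0.92), np.float64(0.08), np.float64(-0.03)], [0, np.float64(-0.81), 0], 85]
[[np.float64(-0.91), np.float64(0.08), np.float64(0.1)], [0, np.float64(-0.81), 0], 85]
```

Candidates for what I want, with top-view and side-view pixels:

| Item | Top view | Side view | Decision |
|---|---|---|---|
| Black-capped white vial | (154,210) | (223,236) | short vial |
| White pointed bottle | (177,211) | (236,233) | white bottle |
| Amber bottle | (199,211) | (246,215) | amber bottle |
| Teal-capped vial | (221,211) | (257,200) | tall vial |
| Purple look-alike | (176,184) | (205,230) | leave alone |
| Yellow look-alike | (120,215) | (207,275) | leave alone |
| White jar | (204,100) | – | leave alone |

The close crops confirm the choice. Both posts are at the +y end, so the order from the tray post is short, white, amber, tall. In the rack, tall therefore goes nearest the post.

Emit:
drive_tool([
  [[-0.58,0.08,-0.71],[0,-0.81,0],85],
  [[-0.68,0.08,-0.62],[0,-0.81,0],85],
  [[-0.76,0.08,-0.52],[0,-0.81,0],85],
  [[-0.82,0.08,-0.41],[0,-0.81,0],85],
  [[-0.87,0.08,-0.29],[0,-0.81,0],85],
  [[-0.9,0.08,-0.16],[0,-0.81,0],85],
  [[-0.92,0.08,-0.03],[0,-0.81,0],85],
  [[-0.91,0.08,0.1],[0,-0.81,0],85],
])

```text
time: 1.1
ee_pos: [0.3775, -0.1491, 0.1952]
ee_rot: [[0.029, -0.005, 1.0], [-1.0, 0.001, 0.029], [-0.002, -1.0, -0.005]]
ft_force: [1.5, -0.7, 0.1]
grip_width: 0.989
```

```bash
python3 - <<'E'
from h import *
rows((.455,.1605,.18),8)
E
```

```text
t 1.1 pos [ 0.3775 -0.1491  0.1952] yaw 1.65 tilt [-0.0049  0.0015] ft [ 1.5 -0.7  0.1] w 84.5
[[np.float64(-0.64), np.float64(0.03), np.float64(0.18)], [0, np.float64(0.02), 0], 85]
[[np.float64(-0.64), np.float64(0.03), np.float64(0.18)], [0, np.float64(0.02), 0], 85]
[[np.float64(-0.64), np.float64(0.03), np.float64(0.18)], [0, np.float64(0.02), 0], 85]
[[np.float64(-0.64), np.float64(0.03), np.float64(0.17)], [0, np.float64(0.02), 0], 85]
[[np.float64(-0.64), np.float64(0.03), np.float64(0.17)], [0, np.float64(0.02), 0], 85]
[[np.float64(-0.64), np.float64(0.03), np.float64(0.17)], [0, np.float64(0.02), 0], 85]
[[np.float64(-0.64), np.float64(0.03), np.float64(0.17)], [0, np.float64(0.02), 0], 85]
[[np.float64(-0.64), np.float64(0.03), np.float64(0.16)], [0, np.float64(0.02), 0], 85]
```

Emit:
drive_tool([
  [[-0.7,0.03,0.2],[0,0.02,0],85],
  [[-0.7,0.03,0.2],[0,0.02,0],85],
  [[-0.7,0.03,0.2],[0,0.02,0],85],
  [[-0.7,0.03,0.2],[0,0.02,0],85],
  [[-0.7,0.03,0.18],[0,0.02,0],85],
  [[-0.7,0.03,0.18],[0,0.02,0],85],
  [[-0.7,0.03,0.18],[0,0.02,0],85],
  [[-0.2,0.03,0.16],[0,0.02,0],85],
])

```text
time: 2.1
ee_pos: [0.4592, 0.1722, 0.1782]
ee_rot: [[0.007, -0.007, 1.0], [-1.0, 0.001, 0.007], [-0.001, -1.0, -0.007]]
ft_force: [0.5, -0.2, -0.3]
grip_width: 0.994
```

```bash
python3 - <<'E'
from h import *
rows((.4655,.1605,.18),2)
cv2.imwrite("pics/s1.png",imaging.get_image("side")[:,:,::-1])
cv2.imwrite("pics/t1.png",imaging.get_image("top")[:,:,::-1])
E
```

```text
t 2.1 pos [0.4592 0.1722 0.1782] yaw 0.41 tilt [-0.0071  0.0007] ft [ 0.5 -0.2 -0.3] w 84.9
[[np.float64(0.1), np.float64(-0.02), np.float64(0.05)], [0, np.float64(0.02), 0], 85]
[[np.float64(0.1), np.float64(-0.02), np.float64(0.05)], [0, np.float64(0.02), 0], 85]
```

View pics/s1.png

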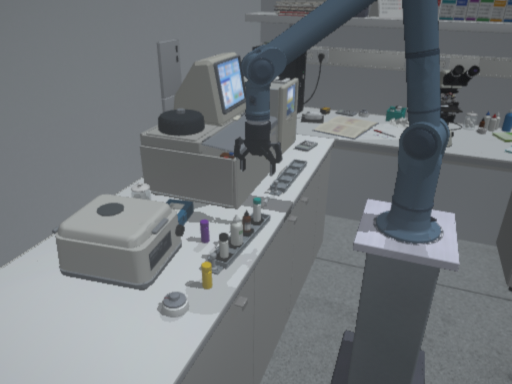

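View pics/t1.png

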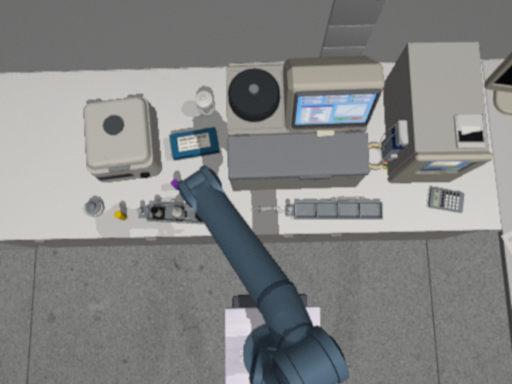

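Emit:
drive_tool([
  [[0.12,0,0.06],[0.04,0.02,0],85],
  [[0.1,0.1,0.05],[0,0,0],85],
  [[0,0.4,0],[0,0,0],85],
  [[0,0.45,0],[0,0,0],85],
  [[0,0.45,0],[0,0,0],85],
  [[0,0.4,0],[0,0,0],85],
  [[0,0.3,0],[0,0,0],85],
  [[0,0.1,0],[0,0,0],85],
])

```text
time: 3.2
ee_pos: [0.4673, 0.1415, 0.0405]
ee_rot: [[-0.016, 0.0, 1.0], [-1.0, -0.009, -0.016], [0.009, -1.0, 0.0]]
ft_force: [-0.4, 0.2, -0.1]
grip_width: 0.995
```

```bash
python3 - <<'E'
from h import *
rows((.4655,.1605,.042),1)
b=imaging.get_image("side")[:,:,::-1];cv2.imwrite("pics/s2.png",cv2.resize(b[140:270,190:320],None,fx=4,fy=4))
E
```

```text
t 3.2 pos [0.4673 0.1415 0.0405] yaw -0.93 tilt [ 0.0001 -0.0088] ft [-0.4  0.2 -0.1] w 85.0
[[np.float64(-0.32), np.float64(-0.03), np.float64(-0.03)], [0, np.float64(-0.09), 0], 85]
```

View pics/s2.png

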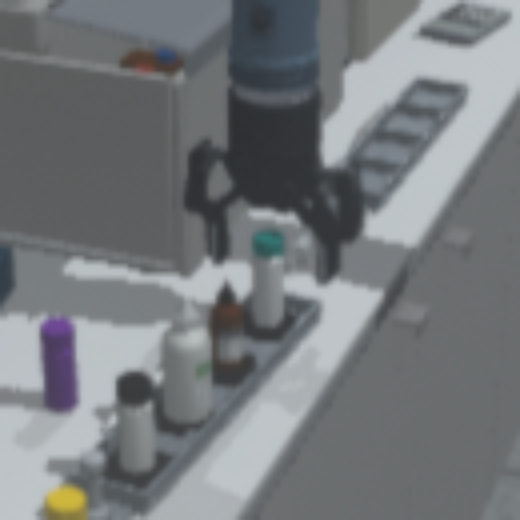

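Emit:
drive_tool([
  [[-0.16,0,-0.02],[0,-0.05,0.05],85],
  [[-0.14,0,0],[0,-0.04,0],85],
  [[0,0,0],[0,0,0],85],
  [[0,0,0],[0,0,0],85],
  [[0,0,0],[0,0,0],85],
  [[0,0,0],[0,0,0],85],
  [[0,0,0],[0,0,0],85],
  [[0,0,0],[0,0,0],85],
])

```text
time: 4.25
ee_pos: [0.4686, 0.1619, 0.043]
ee_rot: [[0.001, 0.006, 1.0], [-1.0, 0.002, 0.001], [-0.002, -1.0, 0.006]]
ft_force: [-0.1, -0.4, 0.3]
grip_width: 0.993
```

```bash
python3 - <<'E'
from h import *
rows((.4655,.1605,.042),1)
E
```

```text
t 4.25 pos [0.4686 0.1619 0.043 ] yaw 0.06 tilt [0.0057 0.0019] ft [-0.1 -0.4  0.3] w 84.8
[[np.float64(0.02), np.float64(0.02), np.float64(-0.05)], [0, np.float64(0.01), 0], 85]
```

Emit:
drive_tool([
  [[0,0,-0.04],[-0.03,0,0],10],
  [[0,0,0],[0,0,0],10],
  [[0,0,0],[0,0,0],10],
  [[0,0,0],[0,0,0],10],
  [[0,0,0],[0,0,0],10],
  [[0,0,0],[0,0,0],10],
  [[0,0,0],[0,0,0],10],
  [[0,0,0],[0,0,0],10],
])

```text
time: 5.25
ee_pos: [0.4661, 0.1618, 0.043]
ee_rot: [[0.001, 0.0, 1.0], [-1.0, 0.002, 0.001], [-0.002, -1.0, 0.0]]
ft_force: [0.1, 0.2, 0.9]
grip_width: 0.273
```

```bash
python3 - <<'E'
from h import *
rows((.4655,.1605,.042),1)
E
```

```text
t 5.25 pos [0.4661 0.1618 0.043 ] yaw 0.05 tilt [0.0002 0.0018] ft [0.1 0.2 0.9] w 23.3
[[np.float64(0.02), np.float64(0.02), np.float64(-0.01)], [0, np.float64(0.0), 0], 85]
```

Emit:
drive_tool([
  [[0,-0.2,0],[0,0,0],10],
  [[0,-0.45,0],[0,0,0],10],
  [[0,-0.5,0],[0,0,0],10],
  [[0.2,-0.4,-0.02],[0,0,0],10],
  [[0.4,-0.1,0],[0,0,0],10],
  [[0.6,0,0],[0,0,0],10],
  [[0.7,0,0],[0,0,0],10],
  [[0.7,0,0],[0,0,0],10],
])

```text
time: 6.25
ee_pos: [0.4667, 0.0076, 0.1507]
ee_rot: [[0.014, 0.007, 1.0], [-1.0, 0.004, 0.014], [-0.004, -1.0, 0.007]]
ft_force: [0.1, -0.2, 0.2]
grip_width: 0.271
```

```bash
python3 - <<'E'
from h import *
rows((.471,-.1237,.135),4)
E
```

```text
t 6.25 pos [0.4667 0.0076 0.1507] yaw 0.78 tilt [0.007 0.004] ft [ 0.1 -0.2  0.2] w 23.1
[[np.float64(0.55), np.float64(0.07), np.float64(0.01)], [0, np.float64(0.02), 0], 85]
[[np.float64(0.55), np.float64(0.07), np.float64(0.01)], [0, np.float64(0.02), 0], 85]
[[np.float64(0.55), np.float64(0.07), np.float64(0.01)], [0, np.float64(0.02), 0], 85]
[[np.float64(0.55), np.float64(0.07), np.float64(0.02)], [0, np.float64(0.02), 0], 85]
```

Emit:
drive_tool([
  [[0.6,0.05,0.03],[-0.04,0.04,-0.02],10],
  [[0.6,0.05,0.03],[0,0,0],10],
  [[0.4,0.05,0],[0,0,0],10],
  [[0.3,0.1,0],[0,0,0],10],
  [[0.1,0.05,0],[0,0,0],10],
  [[0,0,0],[0,0,0],10],
  [[0,0,0],[0,0,0],10],
  [[0,0,0],[0,0,0],10],
])

```text
time: 7.25
ee_pos: [0.4718, -0.1166, 0.1356]
ee_rot: [[0.005, 0.004, 1.0], [-1.0, -0.0, 0.005], [0.0, -1.0, 0.004]]
ft_force: [0.8, 0.6, -0.1]
grip_width: 0.278
```

```bash
python3 - <<'E'
from h import *
rows((.471,-.1237,.037),1)
cv2.imwrite("pics/s3.png",imaging.get_image("side")[:,:,::-1])
cv2.imwrite("pics/t3.png",imaging.get_image("top")[:,:,::-1])
E
```

```text
t 7.25 pos [ 0.4718 -0.1166  0.1356] yaw 0.31 tilt [ 0.0044 -0.0005] ft [ 0.8  0.6 -0.1] w 23.7
[[np.float64(0.12), np.float64(1.64), np.float64(-0.01)], [0, np.float64(0.03), 0], 85]
```

View pics/s3.png

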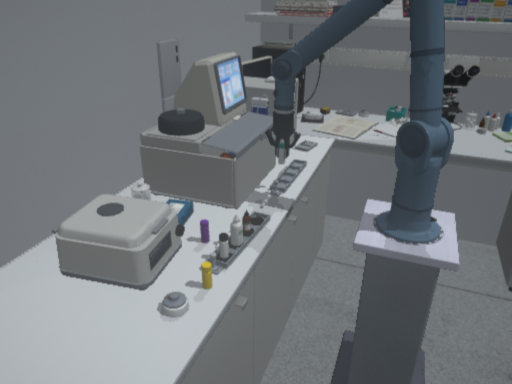

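View pics/t3.png

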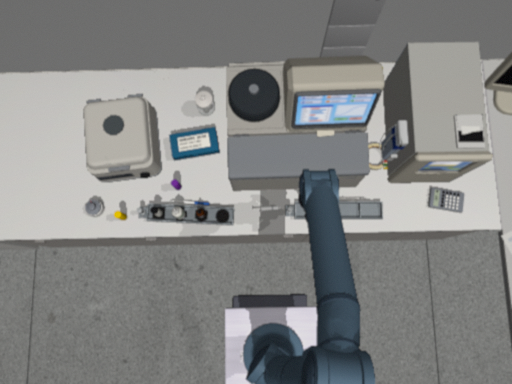

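Emit:
drive_tool([
  [[0.06,0.1,-0.02],[-0.02,0.03,0],10],
  [[0.06,0.25,0],[0,0,0],10],
  [[0,0.35,0],[0,0,0],10],
  [[0,0.35,0],[0,0,0],10],
  [[0,0.25,0],[0,0,0],10],
  [[0,0.15,0],[0,0,0],10],
  [[0,0.05,0],[0,0,0],10],
  [[0,0,0],[0,0,0],10],
])

```text
time: 8.35
ee_pos: [0.47, -0.1254, 0.0392]
ee_rot: [[-0.001, -0.001, 1.0], [-1.0, -0.0, -0.001], [0.0, -1.0, -0.001]]
ft_force: [-0.1, 0.3, 1.0]
grip_width: 0.271
```

```bash
python3 - <<'E'
from h import *
rows((.471,-.1237,.037),1)
b=imaging.get_image("side")[:,:,::-1];cv2.imwrite("pics/s4.png",cv2.resize(b[100:230,220:350],None,fx=4,fy=4))
E
```

```text
t 8.35 pos [ 0.47   -0.1254  0.0392] yaw -0.07 tilt [-0.001  -0.0003] ft [-0.1  0.3  1. ] w 23.2
[[np.float64(-0.03), np.float64(0.04), np.float64(0.02)], [0, np.float64(-0.01), 0], 85]
```

View pics/s4.png

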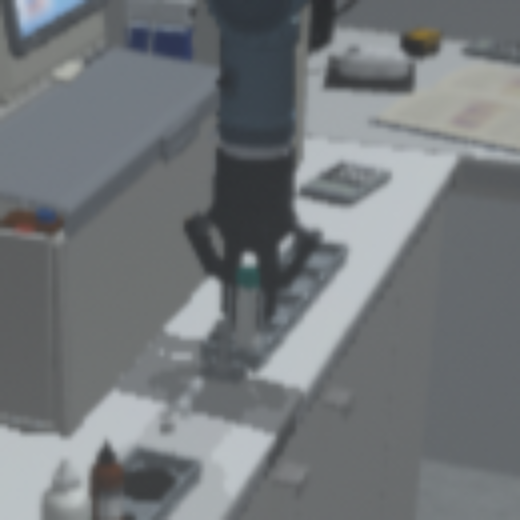

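Emit:
drive_tool([
  [[0,0.03,0],[0,0,0],10],
  [[0,0.02,0],[0,0,0],10],
  [[0,0,0],[0,0,0],10],
  [[0,0,0],[0,0,0],10],
  [[0,0,0],[0,0,0],60],
  [[0,0,0],[0,0,0],60],
  [[0,0,0],[0,0,0],60],
  [[0,0,0],[0,0,0],60],
])

```text
time: 9.4
ee_pos: [0.4719, -0.1258, 0.0381]
ee_rot: [[-0.001, 0.003, 1.0], [-1.0, -0.002, -0.001], [0.002, -1.0, 0.003]]
ft_force: [-0.6, 0.3, -0.3]
grip_width: 0.7
```

```bash
python3 - <<'E'
from h import *
rows((.471,-.1237,.037),1)
E
```

```text
t 9.4 pos [ 0.4719 -0.1258  0.0381] yaw -0.06 tilt [ 0.0035 -0.002 ] ft [-0.6  0.3 -0.3] w 59.8
[[np.float64(-0.04), np.float64(0.02), np.float64(-0.02)], [0, np.float64(-0.01), 0], 85]
```

Emit:
drive_tool([
  [[0,-0.2,0],[0,0,0],70],
  [[0,-0.5,0],[0,0,0],85],
  [[0,-0.6,0],[0,0,0],85],
  [[-0.3,-0.5,0],[0,0,0],85],
  [[-0.7,-0.1,0],[0,0,0],85],
  [[-0.9,0,0],[0,0,0],85],
  [[-0.9,0,0],[0,0,0],85],
  [[-0.9,0,0],[0,0,0],85],
])

```text
time: 10.4
ee_pos: [0.4711, 0.095, 0.1593]
ee_rot: [[-0.017, 0.002, 1.0], [-1.0, -0.006, -0.017], [0.006, -1.0, 0.002]]
ft_force: [0.8, -0.5, -0.8]
grip_width: 0.997
```

```bash
python3 - <<'E'
from h import *
rows((.470,.2335,.14),4)
E
```

```text
t 10.4 pos [0.4711 0.095  0.1593] yaw -0.97 tilt [ 0.002  -0.0058] ft [ 0.8 -0.5 -0.8] w 85.1
[[np.float64(-0.58), np.float64(0.08), np.float64(-0.01)], [0, np.float64(-0.02), 0], 85]
[[np.float64(-0.58), np.float64(0.08), np.float64(-0.01)], [0, np.float64(-0.02), 0], 85]
[[np.float64(-0.58), np.float64(0.08), np.float64(-0.01)], [0, np.float64(-0.02), 0], 85]
[[np.float64(-0.58), np.float64(0.08), np.float64(-0.01)], [0, np.float64(-0.02), 0], 85]
```

Emit:
drive_tool([
  [[-0.7,0.06,-0.03],[0,-0.08,0.03],85],
  [[-0.6,0.06,-0.02],[0,0,0],85],
  [[-0.5,0.08,0],[0,0,0],85],
  [[-0.3,0.08,0],[0,0,0],85],
  [[-0.15,0.05,0],[0,0,0],85],
  [[0,0,0],[0,0,0],85],
  [[0,0,0],[0,0,0],85],
  [[0,0,0],[0,0,0],85],
])

```text
time: 11.4
ee_pos: [0.4689, 0.2389, 0.1448]
ee_rot: [[0.005, 0.01, 1.0], [-1.0, 0.001, 0.005], [-0.001, -1.0, 0.01]]
ft_force: [-0.4, -0.5, 0.0]
grip_width: 0.995
```

```bash
python3 - <<'E'
from h import *
rows((.470,.2335,.042),4)
b=imaging.get_image("side")[:,:,::-1];cv2.imwrite("pics/s5.png",cv2.resize(b[100:270,190:340],None,fx=3.5,fy=3.5))
E
```

```text
t 11.4 pos [0.4689 0.2389 0.1448] yaw 0.3 tilt [0.0099 0.0011] ft [-0.4 -0.5  0. ] w 85.0
[[np.float64(0.02), np.float64(0.43), np.float64(0.0)], [0, np.float64(0.01), 0], 85]
[[np.float64(0.02), np.float64(0.43), np.float64(0.0)], [0, np.float64(0.01), 0], 85]
[[np.float64(0.02), np.float64(0.43), np.float64(0.0)], [0, np.float64(0.01), 0], 85]
[[np.float64(0.02), np.float64(0.43), np.float64(0.0)], [0, np.float64(0.01), 0], 85]
```

View pics/s5.png

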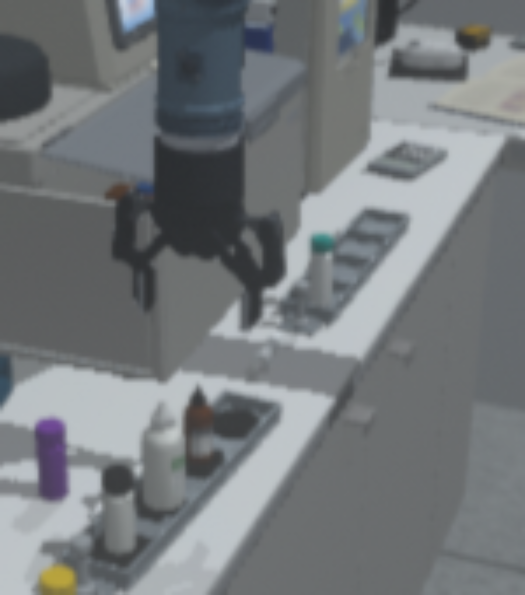

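Emit:
drive_tool([
  [[0.05,0.1,0.02],[-0.055,0,0],85],
  [[0.04,0.3,0],[0,0,0],85],
  [[0,0.35,0],[0,0,0],85],
  [[0,0.35,0],[0,0,0],85],
  [[0,0.3,0],[0,0,0],85],
  [[0,0.2,0],[0,0,0],85],
  [[0,0.1,0],[0,0,0],85],
  [[0,0,0],[0,0,0],85],
])

```text
time: 12.45
ee_pos: [0.4696, 0.2292, 0.0341]
ee_rot: [[0.001, -0.004, 1.0], [-1.0, -0.002, 0.001], [0.002, -1.0, -0.004]]
ft_force: [-0.5, -0.5, -0.3]
grip_width: 0.989
```

```bash
python3 - <<'E'
from h import *
rows((.470,.2335,.042),1)
E
```

```text
t 12.45 pos [0.4696 0.2292 0.0341] yaw 0.05 tilt [-0.0043 -0.0018] ft [-0.5 -0.5 -0.3] w 84.4
[[np.float64(-0.07), np.float64(-0.13), np.float64(0.01)], [0, np.float64(0.0), 0], 85]
```

Raise by 8 mm, shift, then close.

Emit:
drive_tool([
  [[-0.06,-0.12,0],[0.02,0,0],85],
  [[0,0,0],[0,0,0],85],
  [[0,0,0],[0,0,0],10],
  [[0,0,0],[0,0,0],10],
  [[0,0,0],[0,0,0],10],
  [[0,0,0],[0,0,0],10],
  [[0,0,0],[0,0,0],10],
  [[0,0,0],[0,0,0],10],
])

```text
time: 13.45
ee_pos: [0.4719, 0.2346, 0.0446]
ee_rot: [[0.001, 0.005, 1.0], [-1.0, 0.001, 0.001], [-0.001, -1.0, 0.005]]
ft_force: [-0.4, 0.1, 2.0]
grip_width: 0.289
```

```bash
python3 - <<'E'
from h import *
rows((.470,.2335,.042),1)
E
```

```text
t 13.45 pos [0.4719 0.2346 0.0446] yaw 0.06 tilt [0.0051 0.0005] ft [-0.4  0.1  2. ] w 24.6
[[np.float64(0.02), np.float64(0.04), np.float64(-0.03)], [0, np.float64(0.01), 0], 85]
```

Emit:
drive_tool([
  [[0,-0.2,0],[-0.03,0,0],10],
  [[0,-0.5,0],[0,0,0],10],
  [[0,-0.6,0],[0,0,0],10],
  [[0.3,-0.5,0],[0,0,0],10],
  [[0.6,-0.2,0],[0,0,0],10],
  [[0.8,0,0],[0,0,0],10],
  [[0.8,0,0],[0,0,0],10],
  [[0.8,0,0],[0,0,0],10],
])

```text
time: 14.45
ee_pos: [0.4733, 0.0373, 0.173]
ee_rot: [[0.015, 0.003, 1.0], [-1.0, 0.003, 0.015], [-0.003, -1.0, 0.003]]
ft_force: [0.7, 0.5, 0.0]
grip_width: 0.289
```

```bash
python3 - <<'E'
from h import *
rows((.469,-.1977,.16),5)
E
```

```text
t 14.45 pos [0.4733 0.0373 0.173 ] yaw 0.83 tilt [0.0033 0.0031] ft [0.7 0.5 0. ] w 24.7
[[np.float64(0.78), np.float64(0.04), np.float64(-0.03)], [0, np.float64(0.02), 0], 85]
[[np.float64(0.78), np.float64(0.04), np.float64(-0.02)], [0, np.float64(0.02), 0], 85]
[[np.float64(0.78), np.float64(0.04), np.float64(-0.02)], [0, np.float64(0.02), 0], 85]
[[np.float64(0.78), np.float64(0.04), np.float64(-0.02)], [0, np.float64(0.02), 0], 85]
[[np.float64(0.78), np.float64(0.04), np.float64(-0.02)], [0, np.float64(0.02), 0], 85]
```

Emit:
drive_tool([
  [[0.8,0.02,-0.03],[0,0.06,-0.02],10],
  [[0.8,0.02,-0.03],[0,0,0],10],
  [[0.8,0.02,0],[0,0,0],10],
  [[0.65,0.02,0],[0,0,0],10],
  [[0.4,0.02,0],[0,0,0],10],
  [[0.25,0,0],[0,0,0],10],
  [[0.1,0,0],[0,0,0],10],
  [[0,0,0],[0,0,0],10],
])

```text
time: 15.45
ee_pos: [0.4699, -0.2015, 0.1715]
ee_rot: [[-0.002, 0.008, 1.0], [-1.0, -0.002, -0.002], [0.002, -1.0, 0.008]]
ft_force: [-0.0, 1.2, -1.2]
grip_width: 0.288
```

```bash
python3 - <<'E'
from h import *
rows((.469,-.1977,.0386),4)
cv2.imwrite("pics/t6.png",imaging.get_image("top")[:,:,::-1])
E
```

```text
t 15.45 pos [ 0.4699 -0.2015  0.1715] yaw -0.09 tilt [ 0.0076 -0.0021] ft [-0.   1.2 -1.2] w 24.6
[[np.float64(-0.02), np.float64(0.55), np.float64(-0.0)], [0, np.float64(-0.0), 0], 85]
[[np.float64(-0.02), np.float64(0.55), np.float64(-0.0)], [0, np.float64(-0.0), 0], 85]
[[np.float64(-0.02), np.float64(0.55), np.float64(-0.0)], [0, np.float64(-0.0), 0], 85]
[[np.float64(-0.02), np.float64(0.55), np.float64(-0.0)], [0, np.float64(-0.0), 0], 85]
```

View pics/t6.png

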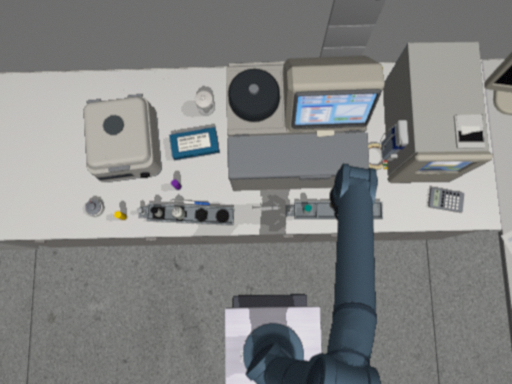

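Emit:
drive_tool([
  [[-0.04,0.2,0],[-0.04,0,0.01],10],
  [[-0.03,0.35,0],[0,0,0],10],
  [[0,0.4,0],[0,0,0],10],
  [[0,0.4,0],[0,0,0],10],
  [[0,0.3,0],[0,0,0],10],
  [[0,0.2,0],[0,0,0],10],
  [[0,0.1,0],[0,0,0],10],
  [[0,0,0],[0,0,0],10],
])

```text
time: 16.5
ee_pos: [0.4716, -0.1882, 0.0483]
ee_rot: [[0.012, -0.0, 1.0], [-1.0, 0.003, 0.012], [-0.003, -1.0, -0.0]]
ft_force: [0.2, -0.1, -0.3]
grip_width: 0.288
```

```bash
python3 - <<'E'
from h import *
rows((.469,-.1977,.0386),1)
E
```

```text
t 16.5 pos [ 0.4716 -0.1882  0.0483] yaw 0.68 tilt [-0.0004  0.0032] ft [ 0.2 -0.1 -0.3] w 24.6
[[np.float64(0.16), np.float64(0.16), np.float64(-0.05)], [0, np.float64(0.07), 0], 85]
```

Emit:
drive_tool([
  [[0.12,0.04,-0.03],[0,0.05,-0.02],10],
  [[0.03,0.05,0],[0,0,0],10],
  [[0,0.04,0],[0,0,0],10],
  [[0,0.02,0],[0,0,0],10],
  [[0,0.01,0],[0,0,0],10],
  [[0,0,0],[0,0,0],10],
  [[0,0,0],[0,0,0],10],
  [[0,0,0],[0,0,0],10],
])

```text
time: 17.5
ee_pos: [0.4716, -0.1991, 0.0402]
ee_rot: [[0.002, 0.004, 1.0], [-1.0, -0.003, 0.002], [0.003, -1.0, 0.004]]
ft_force: [0.2, -0.6, -0.1]
grip_width: 0.289
```

```bash
python3 - <<'E'
from h import *
rows((.469,-.1977,.0386),1)
b=imaging.get_image("side")[:,:,::-1];cv2.imwrite("pics/s7.png",cv2.resize(b[100:230,220:350],None,fx=4,fy=4))
E
```

```text
t 17.5 pos [ 0.4716 -0.1991  0.0402] yaw 0.09 tilt [ 0.0037 -0.0028] ft [ 0.2 -0.6 -0.1] w 24.7
[[np.float64(-0.02), np.float64(0.03), np.float64(-0.04)], [0, np.float64(0.01), 0], 85]
```

View pics/s7.png

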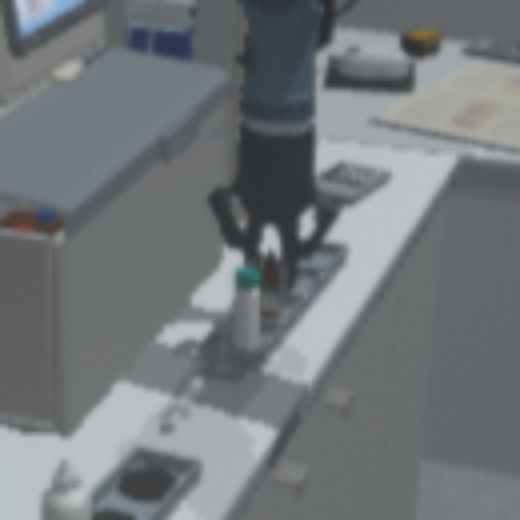

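The amber bottle is held upright in the second compartment beside the tall vial. I'll lower it 2 mm and release.

Emit:
drive_tool([
  [[0,0.03,-0.02],[0,0,0],10],
  [[0,0.01,0],[0,0,0],10],
  [[0,0,0],[0,0,0],10],
  [[0,0,0],[0,0,0],10],
  [[0,0,0],[0,0,0],60],
  [[0,0,0],[0,0,0],60],
  [[0,0,0],[0,0,0],60],
  [[0,0,0],[0,0,0],60],
])

```text
time: 18.55
ee_pos: [0.4705, -0.1992, 0.0381]
ee_rot: [[0.002, 0.004, 1.0], [-1.0, -0.003, 0.002], [0.003, -1.0, 0.004]]
ft_force: [0.1, -0.3, 0.4]
grip_width: 0.707
```

```bash
python3 - <<'E'
from h import *
rows((.469,-.1977,.0386),1)
E
```

```text
t 18.55 pos [ 0.4705 -0.1992  0.0381] yaw 0.09 tilt [ 0.0037 -0.0032] ft [ 0.1 -0.3  0.4] w 60.4
[[np.float64(-0.02), np.float64(-0.01), np.float64(-0.03)], [0, np.float64(0.01), 0], 85]
```

Emit:
drive_tool([
  [[0,-0.2,0],[-0.02,0,0.02],70],
  [[0,-0.5,0],[0,0,0],85],
  [[0,-0.6,0],[0,0,0],85],
  [[-0.3,-0.6,0],[0,0,0],85],
  [[-0.7,-0.2,0],[0,0,0],85],
  [[-0.9,0,0],[0,0,0],85],
  [[-0.9,0,0],[0,0,0],85],
  [[-0.9,0,0],[0,0,0],85],
])

```text
time: 19.55
ee_pos: [0.4728, 0.0217, 0.1746]
ee_rot: [[-0.013, 0.006, 1.0], [-1.0, -0.003, -0.013], [0.003, -1.0, 0.006]]
ft_force: [0.6, 0.4, -0.8]
grip_width: 0.999
```

```bash
python3 - <<'E'
from h import *
rows((.472,.309,.165),6)
cv2.imwrite("pics/t8.png",imaging.get_image("top")[194:230,134:394,::-1])
E
```

```text
t 19.55 pos [0.4728 0.0217 0.1746] yaw -0.74 tilt [ 0.0064 -0.0029] ft [ 0.6  0.4 -0.8] w 85.3
[[np.float64(-0.8), np.float64(0.03), np.float64(-0.01)], [0, np.float64(-0.01), 0], 85]
[[np.float64(-0.8), np.float64(0.03), np.float64(-0.01)], [0, np.float64(-0.01), 0], 85]
[[np.float64(-0.8), np.float64(0.03), np.float64(-0.01)], [0, np.float64(-0.01), 0], 85]
[[np.float64(-0.8), np.float64(0.03), np.float64(-0.01)], [0, np.float64(-0.01), 0], 85]
[[np.float64(-0.8), np.float64(0.03), np.float64(-0.01)], [0, np.float64(-0.01), 0], 85]
[[np.float64(-0.8), np.float64(0.03), np.float64(-0.0)], [0, np.float64(-0.01), 0], 85]
```

Needed 4.8 units plus some settling; the rows decelerate.

Emit:
drive_tool([
  [[-0.9,0.02,-0.03],[-0.03,-0.06,0.02],85],
  [[-0.9,0.02,-0.02],[0,0,0],85],
  [[-0.9,0.02,0],[0,0,0],85],
  [[-0.8,0.02,0],[0,0,0],85],
  [[-0.6,0.02,0],[0,0,0],85],
  [[-0.35,0,0],[0,0,0],85],
  [[-0.15,0,0],[0,0,0],85],
  [[0,0,0],[0,0,0],85],
])

```text
time: 20.6
ee_pos: [0.4688, 0.3145, 0.1775]
ee_rot: [[0.013, 0.01, 1.0], [-1.0, 0.008, 0.013], [-0.008, -1.0, 0.011]]
ft_force: [-0.7, -0.3, 0.8]
grip_width: 1.0
```

```bash
python3 - <<'E'
from h import *
rows((.472,.309,.057),4)
b=imaging.get_image("side")[:,:,::-1];cv2.imwrite("pics/s9.png",cv2.resize(b[140:290,180:330],None,fx=3.8,fy=3.8))
E
```

```text
t 20.6 pos [0.4688 0.3145 0.1775] yaw 0.74 tilt [0.0105 0.008 ] ft [-0.7 -0.3  0.8] w 85.4
[[np.float64(0.02), np.float64(0.5), np.float64(0.01)], [0, np.float64(0.02), 0], 85]
[[np.float64(0.02), np.float64(0.5), np.float64(0.01)], [0, np.float64(0.02), 0], 85]
[[np.float64(0.02), np.float64(0.5), np.float64(0.01)], [0, np.float64(0.02), 0], 85]
[[np.float64(0.02), np.float64(0.5), np.float64(0.01)], [0, np.float64(0.02), 0], 85]
```

View pics/s9.png

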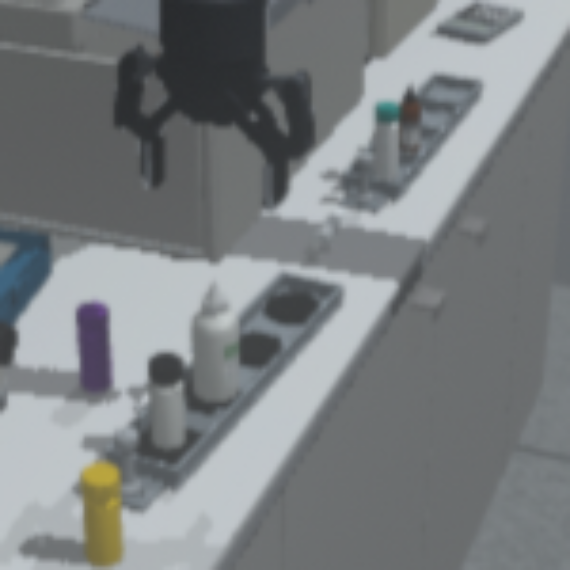

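Emit:
drive_tool([
  [[0.05,0.1,0.03],[-0.06,0.06,-0.045],85],
  [[0.04,0.3,0.02],[0,0,0],85],
  [[0,0.4,0],[0,0,0],85],
  [[0,0.4,0],[0,0,0],85],
  [[0,0.35,0],[0,0,0],85],
  [[0,0.22,0],[0,0,0],85],
  [[0,0.1,0],[0,0,0],85],
  [[0,0,0],[0,0,0],85],
])

```text
time: 21.65
ee_pos: [0.4738, 0.2983, 0.0556]
ee_rot: [[-0.01, -0.004, 1.0], [-1.0, -0.008, -0.01], [0.008, -1.0, -0.004]]
ft_force: [0.1, -0.4, 0.4]
grip_width: 0.998
```

```bash
python3 - <<'E'
from h import *
rows((.472,.309,.056),1)
E
```

```text
t 21.65 pos [0.4738 0.2983 0.0556] yaw -0.57 tilt [-0.0038 -0.0084] ft [ 0.1 -0.4  0.4] w 85.2
[[np.float64(-0.18), np.float64(-0.01), np.float64(-0.03)], [0, np.float64(-0.06), 0], 85]
```

Emit:
drive_tool([
  [[-0.12,0,-0.02],[0.01,-0.03,0.025],85],
  [[0,0,0],[0,0,0],85],
  [[0,0,0],[0,0,0],85],
  [[0,0,0],[0,0,0],85],
  [[0,0,0],[0,0,0],85],
  [[0,0,0],[0,0,0],85],
  [[0,0,0],[0,0,0],85],
  [[0,0,0],[0,0,0],85],
])

```text
time: 22.65
ee_pos: [0.4744, 0.3077, 0.0583]
ee_rot: [[-0.004, 0.003, 1.0], [-1.0, -0.001, -0.004], [0.001, -1.0, 0.003]]
ft_force: [-0.2, -0.4, -0.2]
grip_width: 0.995
```

```bash
python3 - <<'E'
from h import *
rows((.472,.309,.056),1)
b=imaging.get_image("side")[:,:,::-1];cv2.imwrite("pics/s10.png",cv2.resize(b[140:290,180:330],None,fx=3.8,fy=3.8))
E
```

```text
t 22.65 pos [0.4744 0.3077 0.0583] yaw -0.23 tilt [ 0.0029 -0.0011] ft [-0.2 -0.4 -0.2] w 85.0
[[np.float64(-0.02), np.float64(0.04), np.float64(-0.04)], [0, np.float64(-0.02), 0], 85]
```

View pics/s10.png

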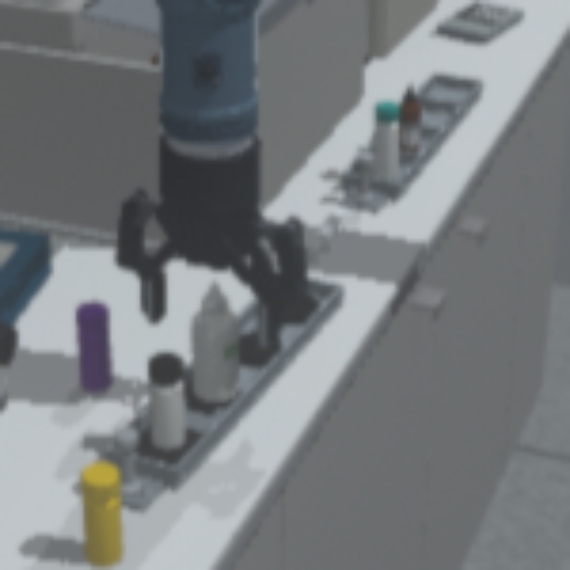

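Emit:
drive_tool([
  [[0,0.03,-0.03],[0,0,0],85],
  [[0,0,0],[0,0,0],20],
  [[0,0,0],[0,0,0],20],
  [[0,0,0],[0,0,0],20],
  [[0,0,0],[0,0,0],20],
  [[0,0,0],[0,0,0],20],
  [[0,0,0],[0,0,0],20],
  [[0,0,0],[0,0,0],20],
])

```text
time: 23.7
ee_pos: [0.4721, 0.3077, 0.0564]
ee_rot: [[-0.004, 0.002, 1.0], [-1.0, -0.001, -0.004], [0.001, -1.0, 0.002]]
ft_force: [-0.0, 0.1, 1.0]
grip_width: 0.409
```

```bash
python3 - <<'E'
from h import *
rows((.472,.309,.056),1)
E
```

```text
t 23.7 pos [0.4721 0.3077 0.0564] yaw -0.22 tilt [ 0.0022 -0.0014] ft [-0.   0.1  1. ] w 34.9
[[np.float64(-0.02), np.float64(0.01), np.float64(-0.0)], [0, np.float64(-0.02), 0], 85]
```

Emit:
drive_tool([
  [[0,-0.2,0],[0,0,0],20],
  [[0,-0.5,0],[0,0,0],20],
  [[0,-0.6,0],[0,0,0],20],
  [[0.3,-0.5,0],[0,0,0],20],
  [[0.6,-0.2,0],[0,0,0],20],
  [[0.8,0,0],[0,0,0],20],
  [[0.8,0,0],[0,0,0],20],
  [[0.8,0,0],[0,0,0],20],
])

```text
time: 24.7
ee_pos: [0.4723, 0.1117, 0.1859]
ee_rot: [[0.009, 0.009, 1.0], [-1.0, 0.003, 0.009], [-0.003, -1.0, 0.009]]
ft_force: [-0.0, -0.5, -0.8]
grip_width: 0.402
```

```bash
python3 - <<'E'
from h import *
rows((.469,-.2717,.175),8)
E
```

```text
t 24.7 pos [0.4723 0.1117 0.1859] yaw 0.53 tilt [0.0094 0.003 ] ft [-0.  -0.5 -0.8] w 34.3
[[np.float64(0.8), np.float64(0.02), np.float64(-0.01)], [0, np.float64(0.01), 0], 85]
[[np.float64(0.8), np.float64(0.02), np.float64(-0.01)], [0, np.float64(0.01), 0], 85]
[[np.float64(0.8), np.float64(0.02), np.float64(-0.01)], [0, np.float64(0.01), 0], 85]
[[np.float64(0.8), np.float64(0.02), np.float64(-0.01)], [0, np.float64(0.01), 0], 85]
[[np.float64(0.8), np.float64(0.02), np.float64(-0.01)], [0, np.float64(0.01), 0], 85]
[[np.float64(0.8), np.float64(0.02), np.float64(-0.01)], [0, np.float64(0.01), 0], 85]
[[np.float64(0.8), np.float64(0.02), np.float64(-0.01)], [0, np.float64(0.01), 0], 85]
[[np.float64(0.8), np.float64(0.02), np.float64(-0.01)], [0, np.float64(0.01), 0], 85]
```

Emit:
drive_tool([
  [[0.9,0.02,-0.02],[-0.03,0.03,-0.01],20],
  [[0.95,0.02,-0.02],[0,0,0],20],
  [[0.95,0.02,-0.01],[0,0,0],20],
  [[0.95,0.02,-0.01],[0,0,0],20],
  [[0.95,0.02,0],[0,0,0],20],
  [[0.8,0.02,0],[0,0,0],20],
  [[0.5,0,0],[0,0,0],20],
  [[0.25,0,0],[0,0,0],20],
])

```text
time: 25.7
ee_pos: [0.4709, -0.2781, 0.1857]
ee_rot: [[0.002, 0.016, 1.0], [-1.0, -0.005, 0.002], [0.005, -1.0, 0.015]]
ft_force: [0.1, 0.0, -0.7]
grip_width: 0.406
```

```bash
python3 - <<'E'
from h import *
rows((.469,-.2717,.0504),5)
print(np.round(r.state()["dq"],1))
E
```

```text
t 25.7 pos [ 0.4709 -0.2781  0.1857] yaw 0.13 tilt [ 0.0155 -0.0048] ft [ 0.1  0.  -0.7] w 34.6
[[np.float64(-0.02), np.float64(0.45), np.float64(-0.01)], [0, np.float64(0.0), 0], 85]
[[np.float64(-0.02), np.float64(0.45), np.float64(-0.01)], [0, np.float64(0.0), 0], 85]
[[np.float64(-0.02), np.float64(0.45), np.float64(-0.01)], [0, np.float64(0.0), 0], 85]
[[np.float64(-0.02), np.float64(0.45), np.float64(-0.01)], [0, np.float64(0.0), 0], 85]
[[np.float64(-0.02), np.float64(0.45), np.float64(-0.01)], [0, np.float64(0.0), 0], 85]
[ 6.4  5.8  3.3 -7.7  0.9  2.4 10.9]
```

Emit:
drive_tool([
  [[0,0,0],[-0.06,0,0.01],20],
  [[0,0.25,0],[0,0,0],20],
  [[0,0.4,0],[0,0,0],20],
  [[0,0.45,0],[0,0,0],20],
  [[0,0.4,0],[0,0,0],20],
  [[0,0.3,0],[0,0,0],20],
  [[0,0.15,0],[0,0,0],20],
  [[0,0.05,0],[0,0,0],20],
])

```text
time: 26.7
ee_pos: [0.4738, -0.2648, 0.0595]
ee_rot: [[0.02, 0.004, 1.0], [-1.0, 0.003, 0.02], [-0.003, -1.0, 0.004]]
ft_force: [0.9, -0.8, -0.6]
grip_width: 0.411
```

```bash
python3 - <<'E'
from h import *
rows((.469,-.2717,.0504),1)
b=imaging.get_image("side")[:,:,::-1];cv2.imwrite("pics/s11.png",cv2.resize(b[100:230,220:350],None,fx=4,fy=4))
E
```

```text
t 26.7 pos [ 0.4738 -0.2648  0.0595] yaw 1.14 tilt [0.0038 0.0035] ft [ 0.9 -0.8 -0.6] w 35.1
[[np.float64(0.11), np.float64(0.15), np.float64(-0.08)], [0, np.float64(0.11), 0], 85]
```

View pics/s11.png

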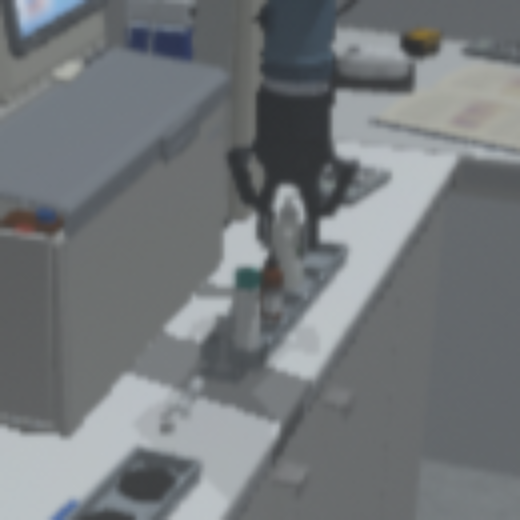

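Emit:
drive_tool([
  [[0.08,0.03,-0.05],[0,0.09,-0.015],20],
  [[0.03,0.04,-0.02],[0,0,0],20],
  [[0,0.04,0],[0,0,0],20],
  [[0,0.02,0],[0,0,0],20],
  [[0,0.01,0],[0,0,0],20],
  [[0,0,0],[0,0,0],20],
  [[0,0,0],[0,0,0],20],
  [[0,0,0],[0,0,0],20],
])

```text
time: 27.75
ee_pos: [0.4713, -0.2737, 0.053]
ee_rot: [[0.002, 0.008, 1.0], [-1.0, -0.002, 0.002], [0.002, -1.0, 0.008]]
ft_force: [-0.0, -0.1, -1.3]
grip_width: 0.411
```

```bash
python3 - <<'E'
from h import *
rows((.469,-.2717,.0504),1)
b=imaging.get_image("side")[:,:,::-1];cv2.imwrite("pics/s12.png",cv2.resize(b[130:210,260:320],None,fx=7,fy=7,interpolation=cv2.INTER_CUBIC))
E
```

```text
t 27.75 pos [ 0.4713 -0.2737  0.053 ] yaw 0.09 tilt [ 0.0082 -0.0024] ft [-0.  -0.1 -1.3] w 35.1
[[np.float64(-0.03), np.float64(0.04), np.float64(-0.04)], [0, np.float64(0.01), 0], 85]
```

View pics/s12.png

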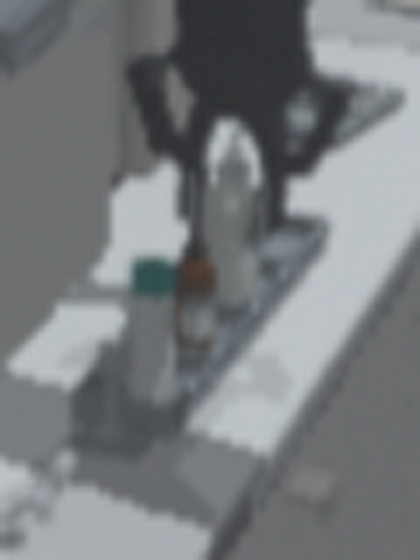

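Upright, with 2–3 mm left to go. Lower and release.

Emit:
drive_tool([
  [[0,0.03,-0.02],[-0.04,0,0],20],
  [[0,0.02,0],[0,0,0],20],
  [[0,0,0],[0,0,0],20],
  [[0,0,0],[0,0,0],20],
  [[0,0,0],[0,0,0],70],
  [[0,0,0],[0,0,0],70],
  [[0,0,0],[0,0,0],70],
  [[0,0,0],[0,0,0],70],
])

```text
time: 28.8
ee_pos: [0.4706, -0.274, 0.0504]
ee_rot: [[0.002, 0.001, 1.0], [-1.0, -0.003, 0.002], [0.003, -1.0, 0.001]]
ft_force: [0.1, 0.0, -0.8]
grip_width: 0.817
```

```bash
python3 - <<'E'
from h import *
rows((.469,-.2717,.0504),1)
E
```

```text
t 28.8 pos [ 0.4706 -0.274   0.0504] yaw 0.1 tilt [ 0.0015 -0.003 ] ft [ 0.1  0.  -0.8] w 69.7
[[np.float64(-0.04), np.float64(0.0), np.float64(-0.03)], [0, np.float64(0.01), 0], 85]
```

Emit:
drive_tool([
  [[0,-0.2,0],[0,0,0.01],75],
  [[0,-0.5,0],[0,0,0],85],
  [[0,-0.6,0],[0,0,0],85],
  [[-0.2,-0.5,0],[0,0,0],85],
  [[-0.6,-0.2,0],[0,0,0],85],
  [[-0.9,0,0],[0,0,0],85],
  [[-0.95,0,0],[0,0,0],85],
  [[-0.95,0,0],[0,0,0],85],
])

```text
time: 29.8
ee_pos: [0.4737, -0.0592, 0.181]
ee_rot: [[-0.012, 0.012, 1.0], [-1.0, -0.006, -0.011], [0.006, -1.0, 0.012]]
ft_force: [0.7, 0.3, 0.2]
grip_width: 0.991
```

```bash
python3 - <<'E'
from h import *
rows((.4785,.3845,.15),8)
E
```

```text
t 29.8 pos [ 0.4737 -0.0592  0.181 ] yaw -0.65 tilt [ 0.0117 -0.0064] ft [0.7 0.3 0.2] w 84.6
[[np.float64(-0.92), np.float64(0.06), np.float64(-0.0)], [0, np.float64(-0.01), 0], 85]
[[np.float64(-0.92), np.float64(0.06), np.float64(0.0)], [0, np.float64(-0.01), 0], 85]
[[np.float64(-0.92), np.float64(0.06), np.float64(0.0)], [0, np.float64(-0.01), 0], 85]
[[np.float64(-0.92), np.float64(0.06), np.float64(0.0)], [0, np.float64(-0.01), 0], 85]
[[np.float64(-0.92), np.float64(0.06), np.float64(0.0)], [0, np.float64(-0.01), 0], 85]
[[np.float64(-0.92), np.float64(0.06), np.float64(0.01)], [0, np.float64(-0.01), 0], 85]
[[np.float64(-0.92), np.float64(0.06), np.float64(0.01)], [0, np.float64(-0.01), 0], 85]
[[np.float64(-0.92), np.float64(0.06), np.float64(0.01)], [0, np.float64(-0.01), 0], 85]
```

Emit:
drive_tool([
  [[-0.98,0.03,0],[-0.04,-0.05,0.02],85],
  [[-1,0.05,0],[0,0,0],85],
  [[-1,0.05,0],[0,0,0],85],
  [[-1,0.05,0],[0,0,0],85],
  [[-1,0.05,0.02],[0,0,0],85],
  [[-1,0.05,0.02],[0,0,0],85],
  [[-0.7,0.05,0.02],[0,0,0],85],
  [[-0.35,0.03,0.02],[0,0,0],85],
])

```text
time: 30.8
ee_pos: [0.4816, 0.3797, 0.1662]
ee_rot: [[-0.0, 0.019, 1.0], [-1.0, -0.002, -0.0], [0.002, -1.0, 0.019]]
ft_force: [0.1, -0.4, 0.8]
grip_width: 0.994
```

```bash
python3 - <<'E'
from h import *
rows((.4785,.3845,.042),5)
b=imaging.get_image("side")[:,:,::-1];cv2.imwrite("pics/s13.png",cv2.resize(b[140:290,180:330],None,fx=3.8,fy=3.8))
cv2.imwrite("pics/t13.png",imaging.get_image("top")[:,:,::-1])
E
```

```text
t 30.8 pos [0.4816 0.3797 0.1662] yaw -0.02 tilt [ 0.0194 -0.0016] ft [ 0.1 -0.4  0.8] w 84.9
[[np.float64(-0.02), np.float64(0.41), np.float64(-0.01)], [0, np.float64(-0.0), 0], 85]
[[np.float64(-0.02), np.float64(0.41), np.float64(-0.01)], [0, np.float64(-0.0), 0], 85]
[[np.float64(-0.02), np.float64(0.41), np.float64(-0.01)], [0, np.float64(-0.0), 0], 85]
[[np.float64(-0.02), np.float64(0.41), np.float64(-0.01)], [0, np.float64(-0.0), 0], 85]
[[np.float64(-0.02), np.float64(0.41), np.float64(-0.01)], [0, np.float64(-0.0), 0], 85]
```

View pics/s13.png

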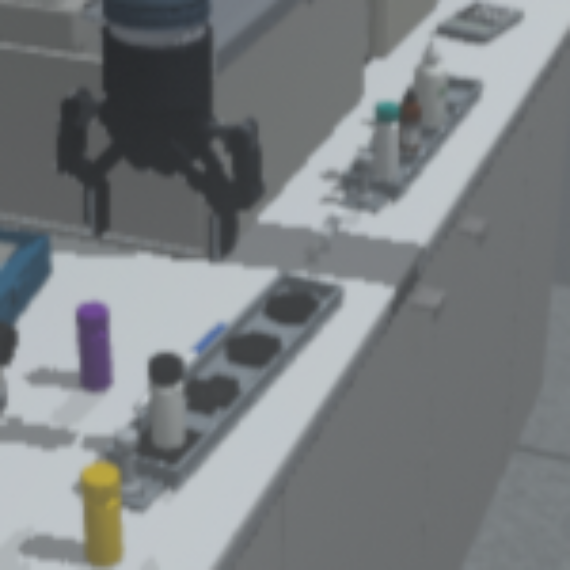

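View pics/t13.png

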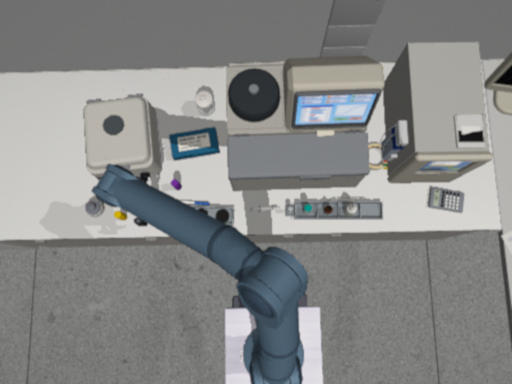

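Emit:
drive_tool([
  [[0,0.1,-0.02],[-0.07,0,0],85],
  [[-0.02,0.3,0],[0,0,0],85],
  [[0,0.4,0],[0,0,0],85],
  [[0,0.4,0],[0,0,0],85],
  [[0,0.35,0],[0,0,0],85],
  [[0,0.25,0],[0,0,0],85],
  [[0,0.1,0],[0,0,0],85],
  [[0,0,0],[0,0,0],85],
])

```text
time: 31.9
ee_pos: [0.4838, 0.3706, 0.0443]
ee_rot: [[-0.01, 0.006, 1.0], [-1.0, -0.009, -0.01], [0.009, -1.0, 0.006]]
ft_force: [0.4, 0.4, -0.3]
grip_width: 0.995
```

```bash
python3 - <<'E'
from h import *
rows((.4785,.3845,.040),1)
E
```

```text
t 31.9 pos [0.4838 0.3706 0.0443] yaw -0.57 tilt [ 0.0057 -0.0089] ft [ 0.4  0.4 -0.3] w 84.9
[[np.float64(-0.23), np.float64(0.07), np.float64(-0.09)], [0, np.float64(-0.06), 0], 85]
```

Emit:
drive_tool([
  [[-0.12,0.04,-0.05],[-0.02,-0.04,0.03],85],
  [[-0.08,0.02,-0.03],[0,0,0],85],
  [[0,0,0],[0,0,0],85],
  [[0,0,0],[0,0,0],85],
  [[0,0,0],[0,0,0],85],
  [[0,0,0],[0,0,0],85],
  [[0,0,0],[0,0,0],85],
  [[0,0,0],[0,0,0],85],
])

```text
time: 32.9
ee_pos: [0.4802, 0.3856, 0.0433]
ee_rot: [[-0.002, 0.006, 1.0], [-1.0, 0.0, -0.002], [-0.0, -1.0, 0.006]]
ft_force: [-0.2, 0.2, 0.7]
grip_width: 0.993
```

```bash
python3 - <<'E'
from h import *
rows((.4785,.3845,.040),1)
b=imaging.get_image("side")[:,:,::-1];cv2.imwrite("pics/s14.png",cv2.resize(b[160:290,160:290],None,fx=4,fy=4))
E
```

```text
t 32.9 pos [0.4802 0.3856 0.0433] yaw -0.11 tilt [0.0063 0.0003] ft [-0.2  0.2  0.7] w 84.8
[[np.float64(0.02), np.float64(0.05), np.float64(-0.03)], [0, np.float64(-0.01), 0], 85]
```

View pics/s14.png

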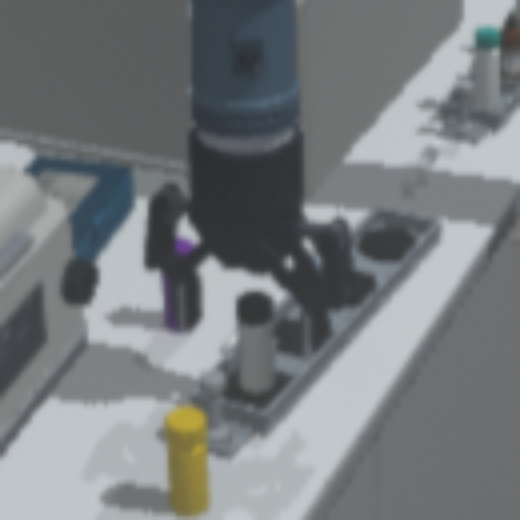

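Emit:
drive_tool([
  [[0,0.04,-0.02],[-0.03,0,0],85],
  [[0,0,0],[0,0,0],10],
  [[0,0,0],[0,0,0],10],
  [[0,0,0],[0,0,0],10],
  [[0,0,0],[0,0,0],10],
  [[0,0,0],[0,0,0],10],
  [[0,0,0],[0,0,0],10],
  [[0,0,0],[0,0,0],10],
])

```text
time: 33.95
ee_pos: [0.4787, 0.3855, 0.0406]
ee_rot: [[-0.002, 0.0, 1.0], [-1.0, 0.0, -0.002], [-0.0, -1.0, 0.0]]
ft_force: [-0.7, -0.6, -0.6]
grip_width: 0.277
```

```bash
python3 - <<'E'
from h import *
rows((.4785,.3845,.040),1)
E
```

```text
t 33.95 pos [0.4787 0.3855 0.0406] yaw -0.11 tilt [0.0003 0.    ] ft [-0.7 -0.6 -0.6] w 23.7
[[np.float64(0.02), np.float64(0.01), np.float64(-0.0)], [0, np.float64(-0.01), 0], 85]
```

Emit:
drive_tool([
  [[0,-0.2,0],[0,0,0],10],
  [[0,-0.5,0],[0,0,0],10],
  [[0,-0.65,0],[0,0,0],10],
  [[0.3,-0.6,-0.02],[0,0,0],10],
  [[0.6,-0.3,-0.02],[0,0,0],10],
  [[0.85,0,-0.02],[0,0,0],10],
  [[0.95,0,-0.02],[0,0,0],10],
  [[0.95,0,-0.02],[0,0,0],10],
])

```text
time: 34.95
ee_pos: [0.4736, 0.1696, 0.1862]
ee_rot: [[0.012, 0.009, 1.0], [-1.0, 0.007, 0.012], [-0.007, -1.0, 0.009]]
ft_force: [0.6, -0.7, -0.0]
grip_width: 0.276
```

```bash
python3 - <<'E'
from h import *
rows((.468,-.3457,.18),8)
E
```

```text
t 34.95 pos [0.4736 0.1696 0.1862] yaw 0.67 tilt [0.0094 0.0074] ft [ 0.6 -0.7 -0. ] w 23.6
[[np.float64(1.07), np.float64(0.01), np.float64(-0.02)], [0, np.float64(0.01), 0], 85]
[[np.float64(1.07), np.float64(0.01), np.float64(-0.02)], [0, np.float64(0.01), 0], 85]
[[np.float64(1.07), np.float64(0.01), np.float64(-0.02)], [0, np.float64(0.01), 0], 85]
[[np.float64(1.07), np.float64(0.01), np.float64(-0.02)], [0, np.float64(0.01), 0], 85]
[[np.float64(1.07), np.float64(0.01), np.float64(-0.02)], [0, np.float64(0.01), 0], 85]
[[np.float64(1.07), np.float64(0.01), np.float64(-0.02)], [0, np.float64(0.01), 0], 85]
[[np.float64(1.07), np.float64(0.01), np.float64(-0.01)], [0, np.float64(0.01), 0], 85]
[[np.float64(1.07), np.float64(0.01), np.float64(-0.01)], [0, np.float64(0.01), 0], 85]
```

Emit:
drive_tool([
  [[0.95,0,-0.02],[-0.03,0.04,-0.03],10],
  [[0.95,0,-0.02],[0,0,0],10],
  [[0.95,0,-0.02],[0,0,0],10],
  [[0.95,0,-0.01],[0,0,0],10],
  [[0.95,0,0],[0,0,0],10],
  [[0.95,0,0],[0,0,0],10],
  [[0.8,0,0],[0,0,0],10],
  [[0.6,0,0],[0,0,0],10],
])

```text
time: 35.95
ee_pos: [0.4731, -0.2714, 0.1948]
ee_rot: [[0.006, 0.019, 1.0], [-1.0, -0.006, 0.006], [0.006, -1.0, 0.019]]
ft_force: [0.2, 0.7, -1.0]
grip_width: 0.274
```

```bash
python3 - <<'E'
from h import *
rows((.468,-.3457,.18),2)
E
```

```text
t 35.95 pos [ 0.4731 -0.2714  0.1948] yaw 0.36 tilt [ 0.0189 -0.0063] ft [ 0.2  0.7 -1. ] w 23.4
[[np.float64(0.62), np.float64(0.12), np.float64(-0.05)], [0, np.float64(0.02), 0], 85]
[[np.float64(0.62), np.float64(0.12), np.float64(-0.04)], [0, np.float64(0.02), 0], 85]
```

Emit:
drive_tool([
  [[0.55,0.02,-0.06],[-0.06,0,0.02],10],
  [[0.35,0,-0.04],[0,0,0],10],
  [[0.15,0,0],[0,0,0],10],
  [[0,0,0],[0,0,0],10],
  [[0,0,0],[0,0,0],10],
  [[0,0,0],[0,0,0],10],
  [[0,0,0],[0,0,0],10],
  [[0,0,0],[0,0,0],10],
])

```text
time: 36.95
ee_pos: [0.4689, -0.3334, 0.1963]
ee_rot: [[0.01, 0.011, 1.0], [-1.0, -0.002, 0.01], [0.003, -1.0, 0.011]]
ft_force: [0.3, 0.5, 0.1]
grip_width: 0.274
```

```bash
python3 - <<'E'
from h import *
rows((.468,-.3457,.0346),5)
cv2.imwrite("pics/t15.png",imaging.get_image("top")[:,:,::-1])
E
```

```text
t 36.95 pos [ 0.4689 -0.3334  0.1963] yaw 0.59 tilt [ 0.0112 -0.0024] ft [0.3 0.5 0.1] w 23.4
[[np.float64(0.04), np.float64(0.54), np.float64(-0.0)], [0, np.float64(0.01), 0], 85]
[[np.float64(0.04), np.float64(0.54), np.float64(-0.0)], [0, np.float64(0.01), 0], 85]
[[np.float64(0.04), np.float64(0.54), np.float64(-0.0)], [0, np.float64(0.01), 0], 85]
[[np.float64(0.04), np.float64(0.54), np.float64(-0.0)], [0, np.float64(0.01), 0], 85]
[[np.float64(0.04), np.float64(0.54), np.float64(-0.0)], [0, np.float64(0.01), 0], 85]
```

View pics/t15.png

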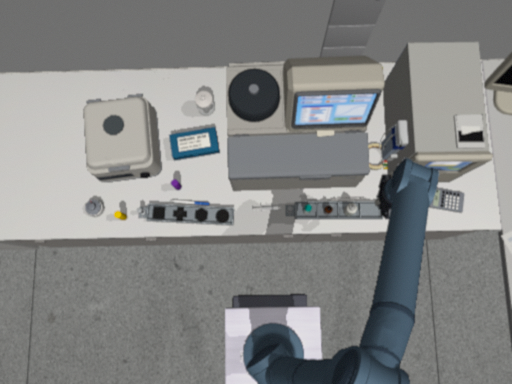

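Emit:
drive_tool([
  [[0.12,0,-0.03],[-0.05,0.05,0.01],10],
  [[0.06,0.1,0],[0,0,0],10],
  [[0,0.3,0],[0,0,0],10],
  [[0,0.4,0],[0,0,0],10],
  [[0,0.4,0],[0,0,0],10],
  [[0,0.35,0],[0,0,0],10],
  [[0,0.2,0],[0,0,0],10],
  [[0,0.1,0],[0,0,0],10],
])

```text
time: 38.0
ee_pos: [0.4649, -0.345, 0.0759]
ee_rot: [[-0.001, -0.002, 1.0], [-1.0, 0.002, -0.001], [-0.002, -1.0, -0.002]]
ft_force: [-0.3, -0.4, -0.8]
grip_width: 0.28
```

```bash
python3 - <<'E'
from h import *
rows((.468,-.3457,.0346),5)
b=imaging.get_image("side")[:,:,::-1];cv2.imwrite("pics/s16.png",cv2.resize(b[90:210,240:360],None,fx=4.5,fy=4.5))
E
```

```text
t 38.0 pos [ 0.4649 -0.345   0.0759] yaw -0.06 tilt [-0.0019  0.0025] ft [-0.3 -0.4 -0.8] w 23.9
[[np.float64(0.0), np.float64(0.14), np.float64(0.01)], [0, np.float64(-0.0), 0], 85]
[[np.float64(0.0), np.float64(0.14), np.float64(0.01)], [0, np.float64(-0.0), 0], 85]
[[np.float64(0.0), np.float64(0.14), np.float64(0.01)], [0, np.float64(-0.0), 0], 85]
[[np.float64(0.0), np.float64(0.14), np.float64(0.01)], [0, np.float64(-0.0), 0], 85]
[[np.float64(0.0), np.float64(0.14), np.float64(0.01)], [0, np.float64(-0.0), 0], 85]
```

View pics/s16.png

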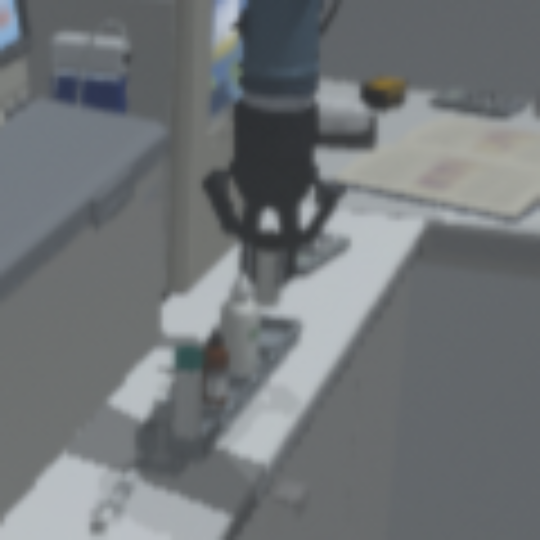

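Emit:
drive_tool([
  [[0,0.08,0.03],[0,0,0],10],
  [[0,0.15,0.01],[0,0,0],10],
  [[0,0.15,0],[0,0,0],10],
  [[0,0.1,0],[0,0,0],10],
  [[0,0.06,0],[0,0,0],10],
  [[0,0.02,0],[0,0,0],10],
  [[0,0,0],[0,0,0],10],
  [[0,0,0],[0,0,0],10],
])

```text
time: 39.05
ee_pos: [0.4688, -0.3458, 0.0415]
ee_rot: [[-0.001, 0.001, 1.0], [-1.0, 0.0, -0.001], [-0.0, -1.0, 0.001]]
ft_force: [-0.3, 0.8, -0.2]
grip_width: 0.278
```

```bash
python3 - <<'E'
from h import *
rows((.468,-.3457,.0346),1)
E
```

```text
t 39.05 pos [ 0.4688 -0.3458  0.0415] yaw -0.08 tilt [0.001  0.0003] ft [-0.3  0.8 -0.2] w 23.7
[[np.float64(-0.0), np.float64(0.11), np.float64(-0.01)], [0, np.float64(-0.01), 0], 85]
```

Emit:
drive_tool([
  [[0,0.04,0],[0,0,0],10],
  [[0,0.04,0],[0,0,0],10],
  [[0,0.02,0],[0,0,0],10],
  [[0,0.01,0],[0,0,0],10],
  [[0,0,0],[0,0,0],10],
  [[0,0,0],[0,0,0],10],
  [[0,0,0],[0,0,0],10],
  [[0,0,0],[0,0,0],10],
])

```text
time: 40.05
ee_pos: [0.4691, -0.3461, 0.0349]
ee_rot: [[-0.001, 0.002, 1.0], [-1.0, -0.0, -0.001], [0.0, -1.0, 0.002]]
ft_force: [-1.4, 0.5, -0.5]
grip_width: 0.278
```

```bash
python3 - <<'E'
from h import *
rows((.468,-.3457,.0346),1)
E
```

```text
t 40.05 pos [ 0.4691 -0.3461  0.0349] yaw -0.08 tilt [ 0.0017 -0.0003] ft [-1.4  0.5 -0.5] w 23.8
[[np.float64(-0.01), np.float64(0.01), np.float64(-0.02)], [0, np.float64(-0.01), 0], 85]
```

Emit:
drive_tool([
  [[0,0.01,0],[0,0,0],10],
  [[0,0,0],[0,0,0],10],
  [[0,0,0],[0,0,0],60],
  [[0,0,0],[0,0,0],60],
  [[0,0,0],[0,0,0],60],
  [[0,0,0],[0,0,0],60],
  [[0,0,0],[0,0,0],60],
  [[0,0,0],[0,0,0],60],
])

```text
time: 41.05
ee_pos: [0.4693, -0.3462, 0.0345]
ee_rot: [[-0.001, 0.002, 1.0], [-1.0, -0.001, -0.001], [0.001, -1.0, 0.002]]
ft_force: [0.7, -0.4, -0.2]
grip_width: 0.703
```

Emit:
drive_tool([
  [[0,-0.15,0],[0,0,0],70],
  [[0,-0.4,0],[0,0,0],70],
  [[0,-0.6,0],[0,0,0],70],
  [[0,-0.6,0],[0,0,0],70],
  [[0,-0.4,-0.3],[0,0,0],70],
  [[0,-0.1,-0.5],[0,0,0],70],
  [[0,0,-0.5],[0,0,0],70],
  [[0,0,-0.3],[0,0,0],70],
])

```text
time: 42.05
ee_pos: [0.3742, -0.3458, 0.1788]
ee_rot: [[0.003, 0.008, 1.0], [-1.0, -0.005, 0.003], [0.005, -1.0, 0.008]]
ft_force: [0.2, 0.4, 0.6]
grip_width: 0.817
```

```bash
python3 - <<'E'
from h import *
rows((.37,-.5,.2),8)
E
```

```text
t 42.05 pos [ 0.3742 -0.3458  0.1788] yaw 0.19 tilt [ 0.0078 -0.0045] ft [0.2 0.4 0.6] w 69.8
[[np.float64(0.32), np.float64(-0.04), np.float64(-0.01)], [0, np.float64(0.0), 0], 85]
[[np.float64(0.32), np.float64(-0.04), np.float64(-0.01)], [0, np.float64(0.0), 0], 85]
[[np.float64(0.32), np.float64(-0.04), np.float64(-0.01)], [0, np.float64(0.0), 0], 85]
[[np.float64(0.32), np.float64(-0.04), np.float64(-0.01)], [0, np.float64(0.0), 0], 85]
[[np.float64(0.32), np.float64(-0.04), np.float64(-0.01)], [0, np.float64(0.0), 0], 85]
[[np.float64(0.32), np.float64(-0.04), np.float64(-0.01)], [0, np.float64(0.0), 0], 85]
[[np.float64(0.32), np.float64(-0.04), np.float64(-0.01)], [0, np.float64(0.0), 0], 85]
[[np.float64(0.32), np.float64(-0.04), np.float64(-0.01)], [0, np.float64(0.0), 0], 85]
```

Move aside so both cameras can see the rack.

Emit:
drive_tool([
  [[0.5,-0.05,-0.1],[0,0,0],70],
  [[0.6,-0.05,-0.1],[0,0,0],70],
  [[0.6,0,-0.1],[0,0,0],70],
  [[0.6,0,-0.1],[0,0,0],70],
  [[0.4,0,0],[0,0,0],70],
  [[0.2,0,0],[0,0,0],70],
  [[0,0,0],[0,0,0],70],
  [[0,0,0],[0,0,0],70],
])

```text
time: 43.05
ee_pos: [0.3506, -0.5221, 0.1867]
ee_rot: [[0.008, 0.009, 1.0], [-1.0, -0.004, 0.008], [0.004, -1.0, 0.009]]
ft_force: [0.4, 0.0, 0.9]
grip_width: 0.823
```

```bash
python3 - <<'E'
from h import *
a=imaging.get_image("top")[:,:,::-1];b=imaging.get_image("side")[:,:,::-1]
c1=cv2.resize(a[190:230,280:392],None,fx=7,fy=7,interpolation=cv2.INTER_NEAREST)
c2=cv2.resize(b[140:200,255:325],None,fx=5,fy=5,interpolation=cv2.INTER_NEAREST)
c3=cv2.resize(a[170:250,100:390],None,fx=1.4,fy=1.4)
im=np.zeros((590,790,3),np.uint8);im[:280,:784]=c1;im[285:585,:350]=c2;im[285:285+c3.shape[0],360:360+c3.shape[1]]=c3
cv2.imwrite("pics/fin.png",im)
s=r.state();print(s["time"],np.round(s["ft_force"],1))
R0=np.array([.471,-.2347])
for n,y,h in(("tall",.111,.084),("amber",.037,.08),("white",-.037,.103),("short",-.111,.076)):
    X=R0+y*np.array([.022,1]);print(n,"expected top px cap",np.round(proj("top",(*X,h)),1),"side",np.round(proj("side",(*X,h)),1),"base top",np.round(proj("top",(*X,.006)),1))
E
```

```text
43.15 [ 1.  -0.9 -0.9]
tall expected top px cap [307.1 207.1] side [281.6 167.5] base top [305.  210.7]
amber expected top px cap [329.5 207.3] side [287.8 161.8] base top [326.4 210.7]
white expected top px cap [353.4 206.2] side [293.8 150.2] base top [347.9 210.7]
short expected top px cap [374.4 207.5] side [298.8 150.7] base top [369.4 210.7]
```

View pics/fin.png

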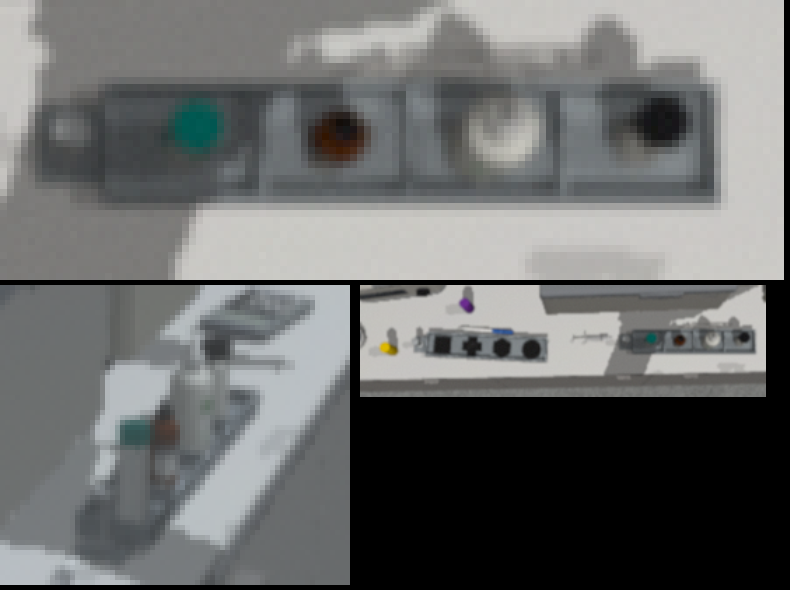

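```bash
python3 - <<'E'
from bench import r
print(r.sign_off()); 
E
```

```text
the job is handed in; nothing more can be done
None
```

All four containers now stand upright in the rack in reverse order, and I handed the job in at about 43 s of the 109 s allowed. From the rack's post they stand tall vial, amber bottle, white bottle, short vial. In the tray, from its post, they stood short, white, amber, tall, and the emptied square, cross, hex and round pads confirm that.

**Last checks:**
- **Positions:** In the final top view the tall cap is at (307.6, 207.5), the amber tip at (328.7, 207.8) and the short cap at (374, 206.8). Each is within about 1 pixel (3–4 mm) of where a container centred in its compartment should appear. I judged the white bottle by eye only; it looks centred and upright.
- **Heights:** I did not measure heights in the images. Each container was let go with its underside at the rack floor, within about 1 mm by the arm's reading.
- **Contact:** Wrist forces stayed at about 2 N or less in every reading, and the arm ended clear of everything. The purple and yellow look-alikes were not touched.

**What differed from plan:** The arm ended some moves up to about 19 mm off target along the row. I corrected each one before gripping or releasing. No check failed.

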